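Clamp a grille part in the bench fixture

ROBOT

A 6-joint arm with a two-finger parallel gripper is mounted at the origin on a cart in front of the work surface, level with it; the furniture and walls round the work are solid. World frame = base frame: x ahead of the robot, y to its left, z up, the work surface at z = 0. Lengths are in m, angles in degrees, forces in N, time in s.
With the tool pointing down it reaches from about 0.4 to 0.925 m from the base axis. Payload 3.4 kg.
Tool frame: the origin (TCP) lies on the centre line of the jaws, within the pads' length; the fingertips stand 8 mm ahead of it and the grasp point (between the pads) lies 11 mm behind it; z points along the fingers, y is the direction in which the jaws open and shut (so a half turn about z gives the same grasp; the last joint's range is limited). The gripper opens to 85 mm and grips with 20 to 120 N. Pads are 22 mm wide; open, the fingers measure 114 mm over their backs; the gripper's body (76 mm by 85 mm) begins 54 mm behind the grasp point. The pads swing forward as they close: fully open they stand 13 mm farther back than shut.
Start: joints at [-81.217, 17.578, 86.31, -0, 76.112, -4.211], TCP at [0.129, -0.56, 0.239] pointing down, gripper open.
Joint ranges: [-179.03, 179.03], [-60, 130.46], [8.19, 133.38], [-81.62, 261.62], [5.75, 156.47], [-153.77, 153.77]. Speed limits (degrees/s): [147.25, 147.25, 180, 180, 180, 180].

INTERFACE

Orientations are given as [roll, pitch, yaw] about the fixed x, y, z axes, in that order (R = Rz(yaw) Ry(pitch) Rx(roll)).
In Python, from rig import * gives the robot as it stands.
- The arm moves only by the tool servo_tool, never from a script. Its argument "commands" is a list of rows, each a list of 3 entries, a list of its own where there are three numbers: the shift along the world's x, y, z in units of 60 mm (1.0 is 60 mm), then the turn, a rotation vector about the world's x, y, z in units of 6 degrees (1.0 is 6 degrees), then the opening, from 0 (shut) to 1 (fully open). A call has 1 to 20 rows; each row is the pose to reach, as a shift and turn from the pose measured when the call began; what a row does not reach only later rows make up. A row lasts 1/8 s, in which the tool goes at most 62.5 mm and 10.7 degrees, less where a joint would pass 70% of its speed; a pose out of reach is approached as far as the arm can. A call with a gripper value outside its range is refused whole. The fingers move at their own pace and stop on an object; "newtons" is the grip in N (left out, the last holds). Time passes only in rows, so rows that repeat a pose let the fingers close. It gives the time, the measured TCP pose, the force and the opening at its end, in the units of the state.
- state(): the state, without advancing time (a new reading comes with each control period).
- capture(name): name is "side" or "top" or "wrist"; returns (picture, depth): 400x640x3 uint8, red, green, blue; 400x640 float32, m along the optical axis (not along the pixel's ray), 0 where there is no reading.
- camera_info(name): a dict with "fx", "fy", "cx", "cy" (pixels), "k1" (the pictures are not rectified: a ray, as slopes to the right and down, at radius r is drawn at 1 + k1 r^2 times it, then the intrinsics apply), "rvec" (rotation vector, rad) and "tvec" (3), from world to camera coordinates, as OpenCV has them; the wrist camera has in their place "T_tool_cam" (4x4, takes a point from camera to tool coordinates, whose origin is the TCP and whose axes are the flange's). Camera axes: x right, y down, z forward; pixel columns grow to the right and rows downward; lengths in m; the calibration is good to about 2 mm. A picture is of the moment at which its call begins: read the wrist's pose just before it. camera_info takes no time and is no camera call.
- finish_job(): hands the job in, once; it reports no verdict.
The state is a dict: "clock": time; "joint_pos": joint angles; "qd": joint speeds; "tau": joint torques, N m; "eef_pos": TCP position; "eef_rot": TCP orientation; "force": force on the tool from outside, world axes, zero at the start; "wrist_torque": the same for the moment, N m; "grip_width": opening from 0.0 (shut) to 1.0 (fully open).
Only numpy, scipy, OpenCV 4.12 (cv2) and the standard library are available. Lean on these libraries where they do the work, as an engineer would, in place of code of your own. Each camera call takes 0.05 s, during which the arm holds its last target.

TASK

Lay the black grille part flat in the holding fixture, between its four locating pins, and slide the jaw in until it holds the part against the fixed stop at the other end. Then swing the clamp strap back over the middle of the part as far as it goes and screw the knurled nut down, clockwise, until it stops tight so that the strap's pad presses on the part. Let go of everything and leave the yellow hex key box and the circuit board where they are.

Things in the scene. Friction and masses are not known exactly. Their poses are not given: they have to be found in the camera images.
- fixture: Fixed aluminium base plate 74 x 234 x 12 mm; origin: centre of its underside, z up, long along y. Carries a nest on its top, a sliding jaw at the +y end, and at x=0, y=-90 mm a stud with strap and nut. Fixed stop at the nest's -y end: steel block 15 mm tall, face at y=-58.5 mm; against it the part's centre is at y=0
- nest (a point): Middle of the nest on the plate's top, 12 mm above the bench (fixture x=0, y=0). The part lies with its length along the fixture's y. Four steel pins (8 mm thick, 14 mm tall, round-topped) at x=+-25.5, y=+-42 mm leave 43 mm for its 39 mm width, with finger room between the pins of a side. Lay it down at about y=+5 mm, jaw drawn back
- grille_part: Loose black grille frame, 117 x 39 x 18 mm, symmetric enough to be laid either way round; lies flat on the bench at the start. Origin: centre of its underside, x along the 117 mm length, z up. Grip it across the 39 mm width at the middle. About 50 g
- jaw (a joint): Sliding jaw, m: grows as the jaw moves along the fixture's -y towards the stop, range 0 to 0.020. Its face is at fixture y = 0.072 - value, so it touches a butted part at about 0.0135. Stays where left; friction 2.5 N
- jaw_tab (a point): Middle of the top edge of the jaw's upright tab: steel plate 30 mm along the fixture's x, 10 mm thick along y, its top 56 mm above the bench, 30 mm of it above the 14.5 mm tall jaw block; the jaw's face is 12 mm before this point. Push its +y face or pinch it
- strap (a joint): Clamp strap on the upright stud, rad: 0 (a stop) = along the fixture's +y, pad over the nest; grows clockwise seen from above, towards the fixture's +x; starts 1.2 to 1.8, limit 1.9. Stays where left; 1.5 N at the knob moves it. 26 mm wide, 10 mm thick, top about 51 mm above the bench while the nut is loose; the pad then clears the part by about 2.5 mm
- strap_knob (a point): Top of the upright steel knob at the strap's free end, 90 mm from the stud axis: 12 mm thick stem with a 16 mm thick head, 30 mm tall above the strap. Pinch or push it along the arc
- nut (a joint): Knurled nut, rad: 0 = fully loose, grows as it is turned clockwise seen from above, hard stop at 4.2 = tight; starts 0 to 0.5. Moves down 1.67 mm per rad, with strap and pad, and stays where left; turning takes 0.08 to 0.11 N m, so several regrasps are needed
- nut_top (a point): Centre of the nut's top face on the stud axis, 82 to 86 mm above the bench when loose, about 79 mm when tight. The nut is a steel cylinder 36 mm in diameter, 32 mm tall, standing 2 mm above the strap's top, on a 12 mm stud whose end shows up to 5 mm above it when tight
- pad: Round black rubber pad, 22 mm, on a spring (4 N/mm) under the strap's free end, below the knob; presses the part when the nut is tight. Origin: centre of its underside
- hex_key_set: Bystander: yellow hex key box 22 x 92 x 24 mm; origin centre of underside, long along y
- spare_board: Bystander: small green circuit board 36 x 60 x 12 mm; origin centre of underside
Things that resemble listed ones, but are neither listed nor needed, are in the scene too. Of the things that look like the grille_part, the largest one is meant.

How it is judged:
By the outcome, as a careful person would: the job done as asked, in the order asked, and still so for the second after the job is handed in, with the robot touching nothing.
It also fails if it takes over 72 s, if anything falls off the work surface, if the arm or the gripper's body presses on something with over 40 N, if the wrist force passes 120 N, or if a joint passes its speed limit or range.

## Working session

There is one attempt and no reset: what is moved stays moved. The work goes in short steps, Python scripts to look and compute and a tool call to move; the robot and the scene stay as the last step left them, time stands still between calls to the robot, and variables do not carry over. Pictures are saved under pics/ and viewed, and the job is handed in when it is done.

Besides the shell and the picture viewer there is one more tool, called as name(argument=value, ...), one argument or row to a line, values as JSON. servo_tool: Moves the arm, as the interface text tells. Its arguments: {"type":"object","properties":{"commands":{"type":"array"},"newtons":{"type":"number"}},"required":["commands"]}

```bash
mkdir -p pics; ls; cat > h.py <<'E'
from rig import *
import numpy as np, cv2
from scipy.spatial.transform import Rotation as R
def save(n,im): cv2.imwrite('pics/'+n,im[:,:,::-1])
E
python3 - <<'E'
from h import *
print(state())
for n in ['side','top','wrist']:
    print(camera_info(n)); p,d=capture(n); save(n+'0.png',p); np.savez('pics/'+n+'0.npz',p=p,d=d); print(d.min(),d.max(),(d==0).mean())
E
```

```text
pics
{'clock': 0.0, 'joint_pos': array([-8.12164968e+01,  1.76216170e+01,  8.63837532e+01,  2.27985055e-04,
        7.61095759e+01, -4.21155695e+00]), 'qd': array([ 0.00221683,  0.07980433,  0.0563375 ,  0.04875274,  0.07091154,
       -0.0400088 ]), 'tau': array([ 2.22891176e-03, -4.57556891e+01, -2.51913697e+01,  4.24682385e-04,
        1.31853684e-02, -5.96451528e-07]), 'eef_pos': array([ 0.1291698 , -0.55961244,  0.23838834]), 'eef_rot': array([-1.79885381e+02, -8.66216849e-03,  1.29949966e+01]), 'force': array([ 0.65318529, -0.1568329 , -0.35748852]), 'wrist_torque': array([0.00687549, 0.0093553 , 0.03495383]), 'grip_width': 0.9999157566940582}
{'fx': 371.07744895641986, 'fy': 371.07744895641986, 'cx': 316.74585798672695, 'cy': 194.11463177988009, 'k1': -0.02549380096917259, 'rvec': array([ 2.21142309, -0.26967771,  0.1144708 ]), 'tvec': array([-0.53346016,  0.11403008,  0.9448419 ])}
0.0 3.4257336 0.00427734375
{'fx': 361.1661186349109, 'fy': 361.1661186349109, 'cx': 318.5960682920304, 'cy': 202.42511236348378, 'k1': -0.057079542555310704, 'rvec': array([ 2.1521205 , -2.19064372,  0.12641833]), 'tvec': array([-0.02932603,  0.55651804,  0.89227443])}
0.0 2.018912 0.00386328125
{'fx': 282.6698745156327, 'fy': 282.6698745156327, 'cx': 320.3181067458155, 'cy': 200.16463159948842, 'k1': -0.016794439443901174, 'T_tool_cam': array([[ 5.82564235e-04, -9.48531282e-01, -3.16682913e-01,
         8.14458242e-02],
       [ 9.99999446e-01,  8.30255064e-04, -6.47205706e-04,
        -1.38461648e-03],
       [ 8.76822451e-04, -3.16682361e-01,  9.48531240e-01,
        -1.34986179e-01],
       [ 0.00000000e+00,  0.00000000e+00,  0.00000000e+00,
         1.00000000e+00]])}
0.0 1.5955485 0.00384375
```

View pics/top0.png

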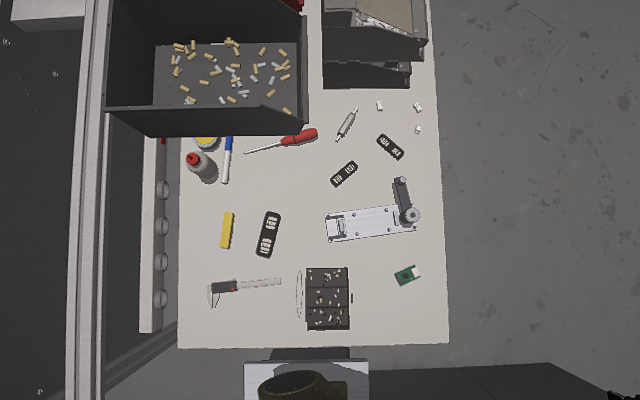

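View pics/side0.png

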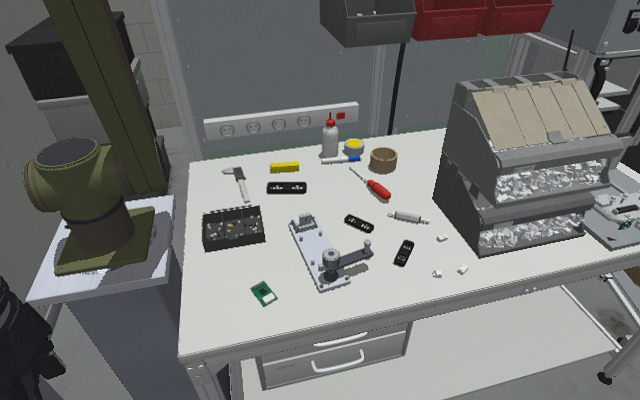

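View pics/wrist0.png

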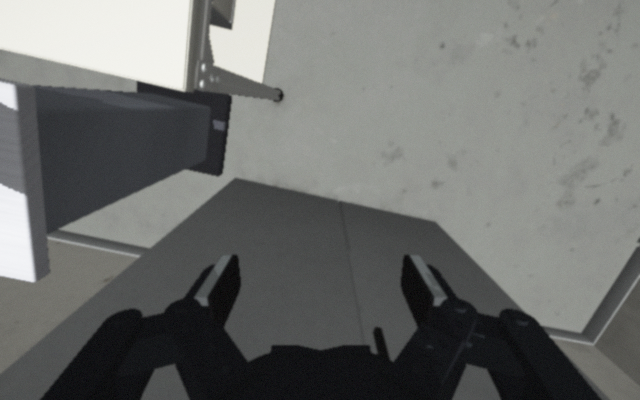

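Top view: grille-like candidates at pixels (268,234), which is the largest, (344,174) and (390,147). The fixture spans about (330,225)–(418,215), with the jaw at its left end (337,227), the nut at (412,214) and the strap knob near (401,181). The yellow box is at (227,230) and the board at (407,275). I choose (268,234), then check the crop and measure.

```bash
cat >> h.py <<'E'
def rays(n,uv,pose=None):
    c=camera_info(n); uv=np.atleast_2d(np.asarray(uv,float))
    K=np.array([[c['fx'],0,c['cx']],[0,c['fy'],c['cy']],[0,0,1]])
    x=cv2.undistortPoints(uv[:,None,:],K,np.array([c['k1'],0,0,0,0.]))[:,0]
    dc=np.c_[x,np.ones(len(x))]
    if n=='wrist':
        T=np.eye(4);T[:3,:3]=R.from_euler('xyz',pose[1],degrees=True).as_matrix();T[:3,3]=pose[0]
        T=T@c['T_tool_cam']; return T[:3,3],dc@T[:3,:3].T
    Rm=cv2.Rodrigues(c['rvec'])[0]; return -Rm.T@c['tvec'],dc@Rm
def onplane(n,uv,z,pose=None):
    o,d=rays(n,uv,pose); return o+d*((z-o[2])/d[:,2])[:,None]
def proj(n,P,pose=None):
    c=camera_info(n);P=np.atleast_2d(np.asarray(P,float))
    K=np.array([[c['fx'],0,c['cx']],[0,c['fy'],c['cy']],[0,0,1]]);D=np.array([c['k1'],0,0,0,0.])
    if n=='wrist':
        T=np.eye(4);T[:3,:3]=R.from_euler('xyz',pose[1],degrees=True).as_matrix();T[:3,3]=pose[0]
        T=np.linalg.inv(T@c['T_tool_cam']); rv=cv2.Rodrigues(T[:3,:3])[0];tv=T[:3,3]
    else: rv,tv=c['rvec'],c['tvec']
    return cv2.projectPoints(P,rv,tv,K,D)[0][:,0]
def depthpts(n,uv,d,pose=None):
    o,r=rays(n,uv,pose); uv=np.atleast_2d(uv).astype(int); return o+r*d[uv[:,1],uv[:,0]][:,None]
E
python3 - <<'E'
from h import *
f=np.load('pics/top0.npz');p,d=f['p'],f['d']
h=cv2.cvtColor(p,cv2.COLOR_RGB2HSV)
for nm,c in [('big',(268,234)),('s1',(344,174)),('s2',(390,147))]:
    m=((p.max(2)<75)).astype(np.uint8); x,y=c; w=np.zeros_like(m); w[y-32:y+33,x-25:x+26]=1; 
    m=cv2.morphologyEx(m*w,cv2.MORPH_CLOSE,np.ones((7,7)))
    cs=max(cv2.findContours(m,0,2)[0],key=cv2.contourArea)
    q=onplane('top',cs[:,0].astype(float),.018)
    r=cv2.minAreaRect((q[:,:2]*1000).astype(np.float32)); print(nm,r)
for n,c in [('nut',(412,214)),('jaw',(337,227)),('knob',(401,181)),('bench',(300,180)),('big',(268,234)),('plate',(370,222))]:
    print(n,depthpts('top',c,d))
im=cv2.resize(p[160:260,250:430],None,fx=4.4,fy=4.4,interpolation=cv2.INTER_CUBIC); save('crop1.png',im)
f=np.load('pics/side0.npz');p=f['p']
im=cv2.resize(p[170:300,255:415],None,fx=4.6,fy=4.6,interpolation=cv2.INTER_CUBIC); save('crop2.png',im)
E
```

```text
big ((477.9653625488281, 91.58119201660156), (39.432621002197266, 115.69445037841797), 75.50636291503906)
s1 ((632.5471801757812, -106.19287109375), (26.788036346435547, 80.41322326660156), 39.90291213989258)
s2 ((703.002197265625, -230.18121337890625), (78.60652160644531, 29.065813064575195), 47.43647766113281)
nut [[ 0.51795382 -0.26205273  0.08768153]]
jaw [[ 0.49285111 -0.08543216  0.01823736]]
knob [[ 0.59936195 -0.24028622  0.0819401 ]]
bench [[ 0.61988923  0.00875156 -0.00074627]]
big [[0.47801809 0.09164209 0.01920699]]
plate [[ 0.50446055 -0.17185613  0.01161661]]
```

View pics/crop1.png

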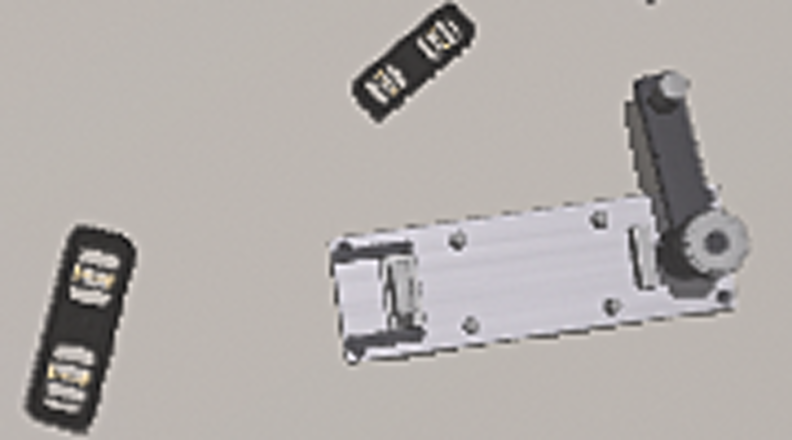

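View pics/crop2.png

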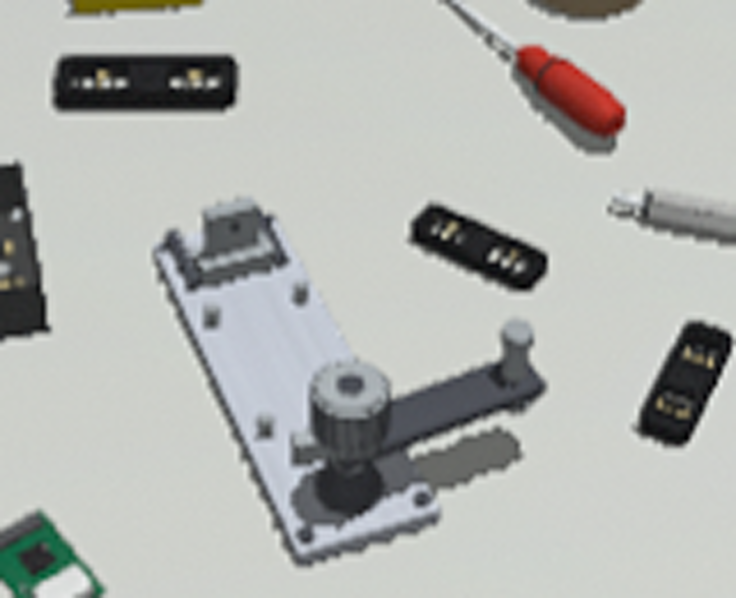

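The crops show that (268,234) is the large grille, 116 x 39 mm. In the crop, the fixture's pins are at (458,240), (600,219), (471,326) and (612,307), with the jaw on the left, the nut at (716,242) and the knob at (672,86). Next I fit the fixture pose.

```bash
python3 - <<'E'
from h import *
f=np.load('pics/top0.npz');p,d=f['p'].astype(int),f['d']
m=((p[:,:,2]-p[:,:,0]>2)&(p.max(2)>120)).astype(np.uint8); w=np.zeros_like(m); w[190:255,315:430]=1
m=cv2.morphologyEx(m*w,cv2.MORPH_CLOSE,np.ones((5,5)))
c=max(cv2.findContours(m,0,2)[0],key=cv2.contourArea)
q=onplane('top',c[:,0].astype(float),.012); print(cv2.minAreaRect((q[:,:2]*1000).astype(np.float32)))
pin=np.array([[458,240],[600,219],[471,326],[612,307]])/4.4+[250,160]-.4
P=onplane('top',pin,.025)[:,:2]; 
F=np.array([[25.5,42],[25.5,-42],[-25.5,42],[-25.5,-42]])/1000
c=P.mean(0);A=P-c; s=(A*F).sum(); k=(F[:,0]*A[:,1]-F[:,1]*A[:,0]).sum(); th=np.arctan2(k,s); Rm=np.array([[np.cos(th),-np.sin(th)],[np.sin(th),np.cos(th)]])
print('top pins',c,np.degrees(th),'resid mm',1000*(A-F@Rm.T))
# side view
pin=np.array([[300,290],[365,384],[211,313],[265,422]])/4.6+[255,170]-.4
P=onplane('side',pin[[0,2,3]],.024)[:,:2]; print('side',P, 'pred',(F@Rm.T+c)[[0,2,3]])
print('pred nut',Rm@[0,-.09]+c,'top nut',onplane('top',np.array([[716,242]])/4.4+[250,160]-.4,.084),'side nut',onplane('side',np.array([[349,384]])/4.6+[255,170]-.4,.086))
print('knob',onplane('top',np.array([[673,86]])/4.4+[250,160]-.4,.081),onplane('side',np.array([[517,330]])/4.6+[255,170]-.4,.081))
print('tab',onplane('top',np.array([[398,283]])/4.4+[250,160]-.4,.056),onplane('side',np.array([[232,207]])/4.6+[255,170]-.4,.056))
E
```

```text
((505.3628845214844, -172.89596557617188), (72.44771575927734, 230.04331970214844), 6.91174840927124)
top pins [ 0.50471284 -0.17313381] 6.77307778739216 resid mm [[-0.39738047 -0.1505263 ]
 [ 0.48466052 -0.23526466]
 [ 0.20860084 -0.28515475]
 [-0.29588089  0.67094571]]
side [[ 0.5240689  -0.13638267]
 [ 0.4741039  -0.14183558]
 [ 0.48460808 -0.22380581]] pred [[ 0.52508151 -0.12841952]
 [ 0.47443744 -0.13443433]
 [ 0.48434418 -0.21784809]]
pred nut [ 0.51532721 -0.2625057 ] top nut [[ 0.51674782 -0.26378236  0.084     ]] side nut [[ 0.51559362 -0.26587898  0.086     ]]
knob [[ 0.60403758 -0.24454316  0.081     ]] [[ 0.60348337 -0.24729384  0.081     ]]
tab [[ 0.49889324 -0.09085689  0.056     ]] [[ 0.49616855 -0.09702676  0.056     ]]
```

servo_tool(
  commands=[
    [[0.9,0.66,0],[0,0,-1],1],
    [[1.8,1.32,0],[0,0,-2],1],
    [[2.7,1.98,0],[0,0,-3],1],
    [[3.6,2.64,0],[0,0,-4],1],
    [[4.5,3.3,0],[0,0,-4.6],1],
    [[4.7,4.3,-0.2],[0,0,-4.6],1],
    [[4.9,5.3,-0.4],[0,0,-4.6],1],
    [[5.1,6.3,-0.6],[0,0,-4.6],1],
    [[5.3,7.3,-0.8],[0,0,-4.6],1],
    [[5.4,8.3,-1],[0,0,-4.6],1],
    [[5.6,9.3,-1.1],[0,0,-4.6],1],
    [[5.8,10.2,-1.2],[0,0,-4.6],1],
    [[5.81,10.85,-1.2],[0,0,-4.6],1],
    [[5.81,10.85,-1.2],[0,0,-4.6],1],
    [[5.81,10.85,-1.2],[0,0,-4.6],1],
  ],
)

```text
clock: 2.02
eef_pos: [0.4774, 0.091, 0.1664]
eef_rot: [-180.0, 0.0, -14.5]
force: [-0.2, 0.8, -0.6]
grip_width: 0.999
```

```bash
python3 - <<'E'
from h import *
s=state();pose=(s['eef_pos'],s['eef_rot']);p,d=capture('wrist');save('w1.png',p)
u,v=proj('wrist',[.478,.0916,.018],pose)[0];print(pose,u,v)
m=(p.max(2)<60).astype(np.uint8)
w=np.zeros_like(m);cv2.circle(w,(int(u),int(v)),140,1,-1);m*=w;m[255:]=0
m=cv2.morphologyEx(m,cv2.MORPH_CLOSE,np.ones((15,15)))
c=max(cv2.findContours(m,0,2)[0],key=cv2.contourArea)
q=onplane('wrist',c[:,0].astype(float),.018,pose);print(cv2.minAreaRect((q[:,:2]*1000).astype(np.float32)),c[:,0].min(0),c[:,0].max(0))
E
```

```text
(array([0.47744115, 0.09101088, 0.16637062]), array([-1.79958331e+02,  2.18035401e-02, -1.45401285e+01])) 321.089976564799 187.0647002903176
((478.28143310546875, 94.01191711425781), (40.43907928466797, 116.72906494140625), 76.25871276855469) [300 130] [338 238]
```

View pics/w1.png

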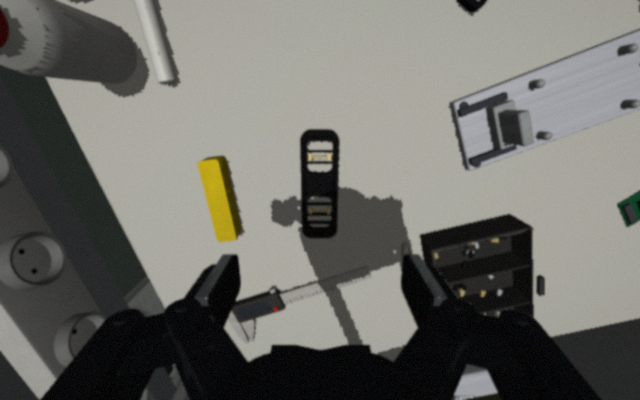

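The wrist view shows the large grille at about (320,185), the yellow box at (218,198) clear to the left, and the fixture at upper right. The position agrees with the top view to 2.5 mm. Descending.

servo_tool(
  commands=[
    [[0.01,0.03,-0.8],[0,0,0],0.75],
    [[0.01,0.03,-1.6],[0,0,0],0.75],
    [[0.01,0.03,-2.2],[0,0,0],0.75],
    [[0.01,0.03,-2.55],[0,0,0],0.75],
    [[0.01,0.03,-2.55],[0,0,0],0.75],
    [[0.01,0.03,-2.55],[0,0,0],0.3],
    [[0.01,0.03,-2.55],[0,0,0],0.3],
    [[0.01,0.03,-2.55],[0,0,0],0.3],
    [[0.01,0.03,-2.55],[0,0,0],0.3],
  ],
  newtons=30,
)

```text
clock: 3.2
eef_pos: [0.4792, 0.092, 0.0147]
eef_rot: [-179.9, -0.1, -14.6]
force: [0.1, -2.9, 6.5]
grip_width: 0.45
```

servo_tool(
  commands=[
    [[0,0,0],[0,0,0],0.3],
    [[0,0,0.4],[0,0,0],0.3],
    [[0,0,1],[0,0,0],0.3],
    [[0,0,1.6],[0,0,0],0.3],
    [[0,0,1.6],[0,0,0],0.3],
  ],
  newtons=30,
)

```text
clock: 3.82
eef_pos: [0.4813, 0.0925, 0.1133]
eef_rot: [-179.8, -0.5, -14.6]
force: [-0.5, -0.6, -1.2]
grip_width: 0.452
```

```bash
python3 - <<'E'
from h import *
s=state();pose=(s['eef_pos'],s['eef_rot']);p,d=capture('wrist');save('w2.png',p)
print(pose,s['force'],s['grip_width'])
p,d=capture('side');save('s2.png',cv2.resize(p[120:300,200:420],None,fx=3,fy=3))
E
```

```text
(array([0.48132401, 0.09250177, 0.11328397]), array([-179.78656408,   -0.491037  ,  -14.58626304])) [-0.5197073  -0.62355913 -1.20304967] 0.4516463446329274
```

View pics/w2.png

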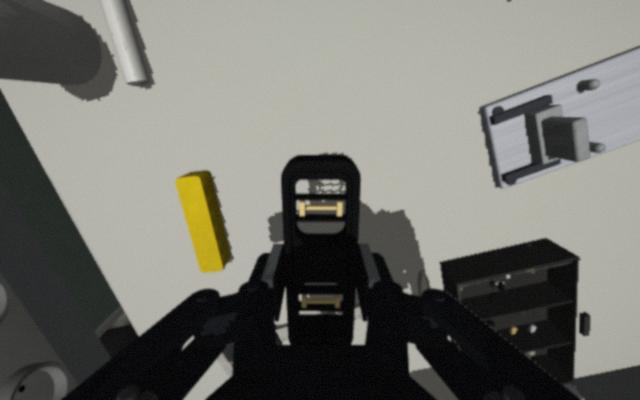

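View pics/s2.png

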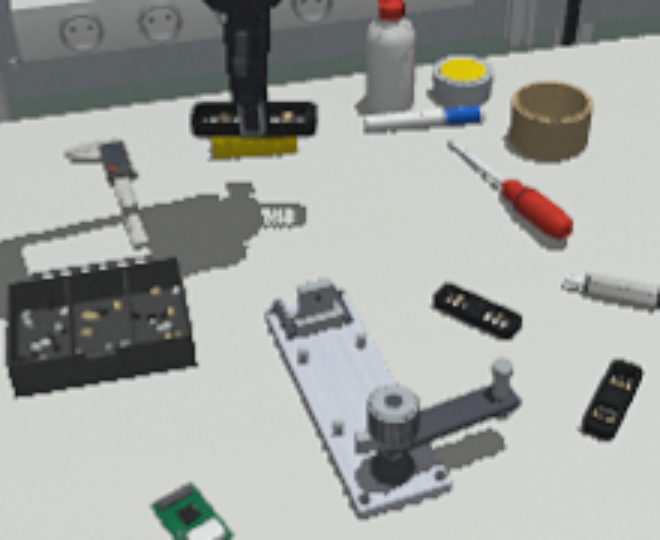

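The part is held level across its width, and the front end is visible at (320,156) in the wrist view. I'll measure how far its centre is from the TCP.

```bash
python3 - <<'E'
from h import *
pose=([.48132401,.09250177,.11328],[-179.79,-.49,-14.586])
Rt=R.from_euler('xyz',pose[1],degrees=True).as_matrix()
z=.11328-.0147+.018
q=onplane('wrist',[[320,155.5]],z,pose)
print((Rt.T@(q-pose[0]).T).ravel())
c=np.array([.505,-.1735]);t=np.radians(6.85);print(c+[-.005*np.sin(t),.005*np.cos(t)])
E
```

```text
[ 0.05867185 -0.00148828 -0.0027929 ]
[ 0.50440365 -0.16853569]
```

servo_tool(
  commands=[
    [[0,0,0.45],[0,0,1.6],0.3],
    [[0.04,-0.4,0.45],[0,0,3.2],0.3],
    [[0.08,-0.8,0.45],[0,0,4.8],0.3],
    [[0.12,-1.2,0.45],[0,0,6.4],0.3],
    [[0.16,-1.7,0.45],[0,0,8],0.3],
    [[0.2,-2.2,0.45],[0,0,9.6],0.3],
    [[0.24,-2.6,0.45],[0,0,11.2],0.3],
    [[0.28,-3.0,0.45],[0,0,12.8],0.3],
    [[0.31,-3.4,0.45],[0,0,14.4],0.3],
    [[0.34,-3.8,0.45],[0,0,16],0.3],
    [[0.37,-4.1,0.45],[0,0,17.6],0.3],
    [[0.385,-4.35,0.45],[0,0,18.57],0.3],
    [[0.385,-4.35,0.45],[0,0,18.57],0.3],
    [[0.385,-4.35,0.45],[0,0,18.57],0.3],
    [[0.385,-4.35,0.45],[0,0,18.57],0.3],
  ],
)

```text
clock: 5.8
eef_pos: [0.5015, -0.168, 0.1371]
eef_rot: [-179.9, -0.2, 96.8]
force: [-0.5, 0.4, -0.9]
grip_width: 0.445
```

```bash
python3 - <<'E'
from h import *
s=state();pose=(s['eef_pos'],s['eef_rot']);p,d=capture('wrist');save('w3.png',p)
print(pose,s['force'],s['grip_width'],s['joint_pos'])
c=np.array([.505,-.1735]);t=np.radians(6.85);Rm=np.array([[np.cos(t),-np.sin(t)],[np.sin(t),np.cos(t)]])
for f,z in [((25.5,42),.026),((-25.5,42),.026),((15,89),.056),((-15,89),.056),((37,117),.012),((-37,117),.012)]:
    print(f,proj('wrist',[*(c+Rm@np.array(f)/1000),z],pose)[0].round(1))
p,d=capture('top');save('t3.png',cv2.resize(p[150:270,300:440],None,fx=5,fy=5,interpolation=cv2.INTER_CUBIC))
E
```

```text
(array([ 0.50145206, -0.16797174,  0.13713257]), array([-179.85518564,   -0.20850449,   96.81668319])) [-0.48944506  0.35196401 -0.92965672] 0.44484502270973386 [-23.17083933  19.84914738  99.60927924   0.12400024  60.77127248
 -30.04855193]
(25.5, 42) [353.  162.6]
(-25.5, 42) [295.  162.6]
(15, 89) [345.3 106.3]
(-15, 89) [304.1 106.3]
(37, 117) [367.9  71.8]
(-37, 117) [280.5  71.8]
```

View pics/w3.png

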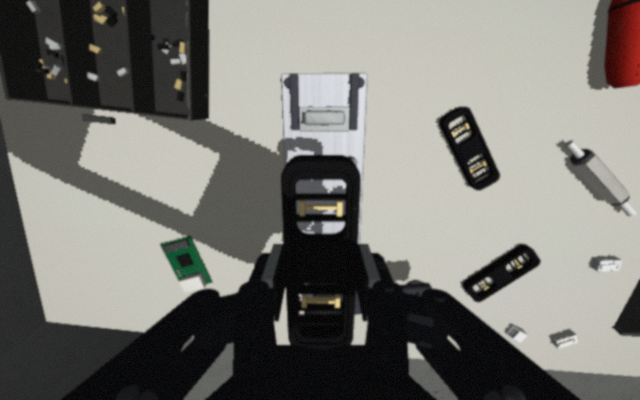

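Predicted plate corners (280.5,72) and (368,72) match the observed (281,73) and (367,73). The tab is at (304–346, ~109), so the jaw is drawn back. Lowering to just above the pins first.

servo_tool(
  commands=[
    [[0.05,-0.01,-0.5],[0,0,0],0.3],
    [[0.05,-0.01,-1.0],[0,0,0],0.3],
    [[0.05,-0.01,-1.45],[0,0,0],0.3],
    [[0.05,-0.01,-1.45],[0,0,0],0.3],
    [[0.05,-0.01,-1.45],[0,0,0],0.3],
    [[0.05,-0.01,-1.45],[0,0,0],0.3],
  ],
)

```text
clock: 6.65
eef_pos: [0.5059, -0.1691, 0.0518]
eef_rot: [180.0, -0.1, 96.8]
force: [0.3, -0.1, 0.4]
grip_width: 0.445
```

```bash
python3 - <<'E'
from h import *
s=state();print(s['eef_pos'],s['eef_rot'],s['force'])
p,d=capture('side');save('s4.png',cv2.resize(p[170:300,255:415],None,fx=4.6,fy=4.6,interpolation=cv2.INTER_CUBIC))
E
```

```text
[ 0.50586194 -0.16913457  0.05184824] [ 1.79962463e+02 -9.91558409e-02  9.68469462e+01] [ 0.34446706 -0.12756086  0.3638314 ]
```

View pics/s4.png

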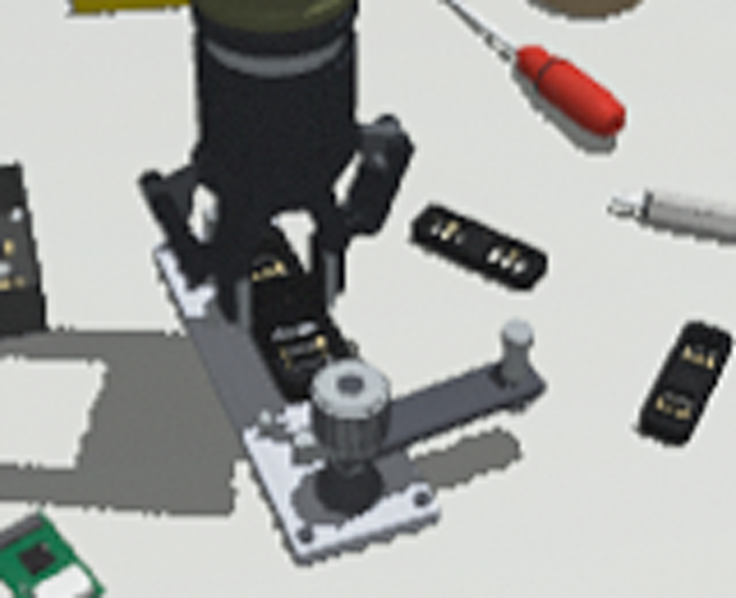

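servo_tool(
  commands=[
    [[-0.02,0.01,0],[0,0,0],0.3],
    [[-0.02,0.01,-0.1],[0,0,0],0.3],
    [[-0.02,0.01,-0.2],[0,0,0],0.3],
    [[-0.02,0.01,-0.3],[0,0,0],0.3],
    [[-0.02,0.01,-0.38],[0,0,0],0.3],
    [[-0.02,0.01,-0.4],[0,0,0],0.3],
    [[-0.02,0.01,-0.4],[0,0,0],0.3],
  ],
)

```text
clock: 7.58
eef_pos: [0.5045, -0.1685, 0.0276]
eef_rot: [180.0, -0.1, 96.8]
force: [0.5, -0.3, 0.2]
grip_width: 0.451
```

servo_tool(
  commands=[
    [[0,0,-0.02],[0,0,0],0.3],
    [[0,0,-0.03],[0,0,0],0.3],
    [[0,0,-0.02],[0,0,0],0.7],
    [[0,0,-0.02],[0,0,0],0.7],
    [[0,0,-0.02],[0,0,0],0.7],
    [[0,0,0.4],[0,0,0],0.7],
    [[0,0,1.2],[0,0,0],0.7],
    [[0,0,1.9],[0,0,0],0.7],
    [[0,0,2.1],[0,0,0],0.7],
    [[0,0,2.1],[0,0,0],0.7],
  ],
)

```text
clock: 8.82
eef_pos: [0.5047, -0.1686, 0.1541]
eef_rot: [179.9, -0.1, 96.8]
force: [-0.8, 0.4, -0.4]
grip_width: 0.694
```

```bash
python3 - <<'E'
from h import *
s=state();pose=(s['eef_pos'],s['eef_rot']);p,d=capture('wrist');save('w5.png',p)
print(pose,s['force'],s['grip_width'])
c=np.array([.505,-.1735]);t=np.radians(6.85);Rm=np.array([[np.cos(t),-np.sin(t)],[np.sin(t),np.cos(t)]])
for f,z in [((25.5,42),.026),((-25.5,42),.026),((15,89),.056),((-15,89),.056),((37,117),.012),((-37,117),.012),((0,63.5),.03)]:
    print(f,proj('wrist',[*(c+Rm@np.array(f)/1000),z],pose)[0].round(1))
E
```

```text
(array([ 0.50473843, -0.16862063,  0.15405988]), array([ 1.79911572e+02, -6.79624259e-02,  9.68479146e+01])) [-0.75795509  0.35011103 -0.3607946 ] 0.6943721621415918
(25.5, 42) [347.2 157.8]
(-25.5, 42) [292.6 157.8]
(15, 89) [339.1 104.6]
(-15, 89) [300.7 104.6]
(37, 117) [361.   72.4]
(-37, 117) [278.8  72.3]
(0, 63.5) [319.9 134.7]
```

View pics/w5.png

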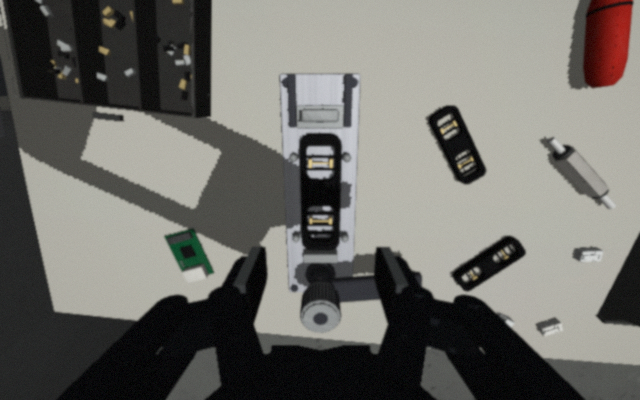

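The part lies between the four pins with its end at row 135 as predicted, and the tab is at (320,114). Next, with fingers shut, go behind the tab's +y face.

servo_tool(
  commands=[
    [[-0.11,0.9,0],[0,0,0],0],
    [[-0.22,1.77,0],[0,0,0],0],
    [[-0.22,1.77,-0.5],[0,0,0],0],
    [[-0.22,1.77,-1.1],[0,0,0],0],
    [[-0.22,1.77,-1.6],[0,0,0],0],
    [[-0.22,1.77,-1.8],[0,0,0],0],
    [[-0.22,1.77,-1.8],[0,0,0],0],
    [[-0.22,1.77,-1.8],[0,0,0],0],
  ],
)

```text
clock: 9.88
eef_pos: [0.4913, -0.0623, 0.0454]
eef_rot: [180.0, -0.1, 96.8]
force: [0.6, -0.3, 0.5]
grip_width: -0.006
```

```bash
python3 - <<'E'
from h import *
s=state();pose=(s['eef_pos'],s['eef_rot']);print(pose,s['force'],s['grip_width'])
c=np.array([.505,-.1735]);t=np.radians(6.85);Rm=np.array([[np.cos(t),-np.sin(t)],[np.sin(t),np.cos(t)]])
print(Rm.T@(pose[0][:2]-c))
p,d=capture('side');save('s6.png',cv2.resize(p[150:280,255:415],None,fx=4.6,fy=4.6,interpolation=cv2.INTER_CUBIC))
E
```

```text
(array([ 0.49130186, -0.06227678,  0.04536042]), array([ 1.79984756e+02, -1.23756559e-01,  9.68342624e+01])) [ 0.63381923 -0.2951256   0.4511864 ] -0.006184490239844387
[-0.00033472  0.11206307]
```

View pics/s6.png

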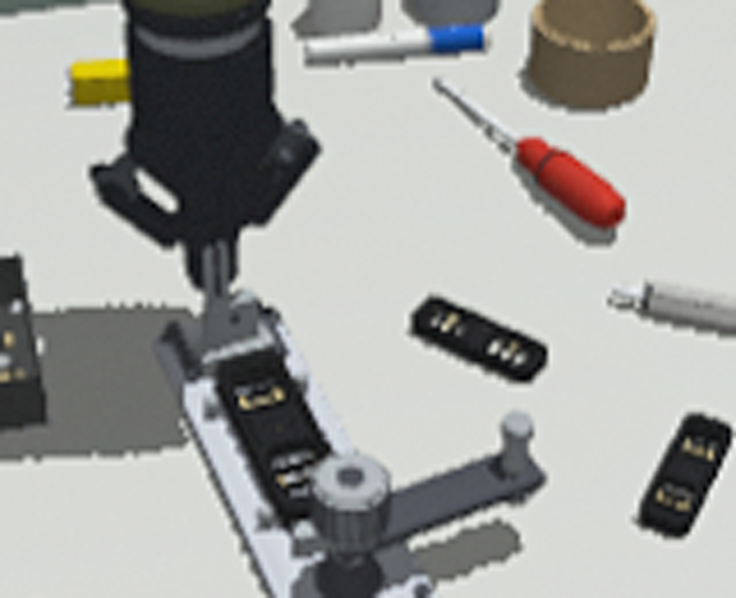

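Fingers are behind the tab (216,300 in the crop). Pushing along fixture -y, first 22 mm and then fine steps.

servo_tool(
  commands=[
    [[0.01,-0.1,0],[0,0,0],0],
    [[0.02,-0.19,0],[0,0,0],0],
    [[0.03,-0.25,0],[0,0,0],0],
    [[0.04,-0.31,0],[0,0,0],0],
    [[0.04,-0.36,0],[0,0,0],0],
    [[0.04,-0.36,0],[0,0,0],0],
  ],
)

```text
clock: 10.68
eef_pos: [0.4941, -0.0842, 0.0457]
eef_rot: [179.9, -0.1, 96.8]
force: [1.0, 0.5, 1.2]
grip_width: 0.003
```

servo_tool(
  commands=[
    [[0.005,-0.03,0],[0,0,0],0],
    [[0.008,-0.06,0],[0,0,0],0],
    [[0.008,-0.06,0],[0,0,0],0],
  ],
)

```text
clock: 11.05
eef_pos: [0.4945, -0.0878, 0.0457]
eef_rot: [179.9, -0.1, 96.8]
force: [-1.1, 2.1, 2.0]
grip_width: -0.002
```

servo_tool(
  commands=[
    [[0.002,-0.015,0],[0,0,0],0],
    [[0.004,-0.03,0],[0,0,0],0],
    [[0.004,-0.03,0],[0,0,0],0],
  ],
)

```text
clock: 11.42
eef_pos: [0.4947, -0.0896, 0.0457]
eef_rot: [179.9, -0.1, 96.8]
force: [-0.1, 2.4, 1.9]
grip_width: -0.001
```

```bash
python3 - <<'E'
from h import *
s=state();pose=(s['eef_pos'],s['eef_rot']);print(pose,s['force'],s['grip_width'])
c=np.array([.505,-.1735]);t=np.radians(6.85);Rm=np.array([[np.cos(t),-np.sin(t)],[np.sin(t),np.cos(t)]])
print(Rm.T@(pose[0][:2]-c))
p,d=capture('side');save('s7.png',cv2.resize(p[170:300,255:415],None,fx=4.6,fy=4.6,interpolation=cv2.INTER_CUBIC))
E
```

```text
(array([ 0.49471303, -0.08962225,  0.04568206]), array([ 1.79940352e+02, -9.52589387e-02,  9.68317461e+01])) [-0.13422009  2.39776235  1.88706213] -0.0011313245683522615
[-0.0002094   0.08450595]
```

View pics/s7.png

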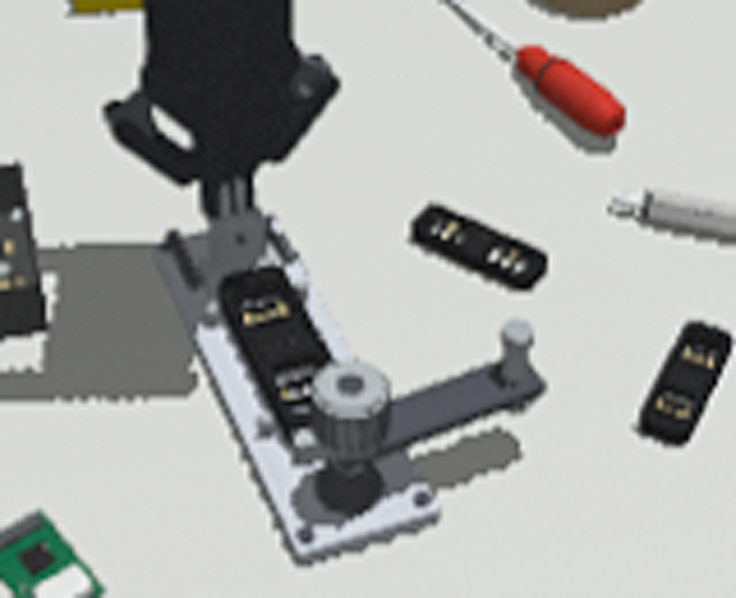

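servo_tool(
  commands=[
    [[0.002,-0.015,0],[0,0,0],0],
    [[0.003,-0.025,0],[0,0,0],0],
    [[0.003,-0.025,0],[0,0,0],0],
  ],
)

```text
clock: 11.85
eef_pos: [0.4947, -0.0898, 0.0457]
eef_rot: [179.9, -0.2, 96.8]
force: [0.5, 8.3, 3.4]
grip_width: -0.003
```

servo_tool(
  commands=[
    [[0.002,-0.015,0],[0,0,0],0],
    [[0.003,-0.025,0],[0,0,0],0],
    [[0.003,-0.025,0],[0,0,0],0],
  ],
)

```text
clock: 12.22
eef_pos: [0.4947, -0.0898, 0.0457]
eef_rot: [179.9, -0.4, 96.7]
force: [1.6, 9.0, 3.1]
grip_width: 0.0
```

servo_tool(
  commands=[
    [[0.003,-0.03,0],[0,0,0],0],
    [[0.006,-0.05,0],[0,0,0],0],
    [[0.006,-0.05,0],[0,0,0],0],
  ],
)

```text
clock: 12.6
eef_pos: [0.4947, -0.0899, 0.0458]
eef_rot: [179.9, -0.6, 96.6]
force: [1.1, 15.0, 4.2]
grip_width: 0.002
```

The jaw is stalled at 15 N with the part on the stop. Backing off and looking.

servo_tool(
  commands=[
    [[0,0.15,0],[0,0,0],0],
    [[-0.02,0.3,0],[0,0,0],0],
    [[-0.02,0.3,0.6],[0,0,0],0],
    [[-0.02,0.3,1.3],[0,0,0],0],
    [[0.2,-0.6,1.75],[0,0,0],0],
    [[0.2,-1.4,1.75],[0,0,0],0],
    [[0.2,-1.4,1.75],[0,0,0],0],
    [[0.2,-1.4,1.75],[0,0,0],0],
  ],
)

```text
clock: 13.6
eef_pos: [0.5058, -0.1737, 0.1502]
eef_rot: [-180.0, -0.7, 96.5]
force: [-0.5, 0.4, -0.3]
grip_width: -0.0
```

```bash
python3 - <<'E'
from h import *
s=state();pose=(s['eef_pos'],s['eef_rot']);p,d=capture('wrist');save('w8.png',p[40:340,200:500].repeat(2,0).repeat(2,1))
print(pose,s['force'],s['grip_width'])
c=np.array([.505,-.1735]);t=np.radians(6.85);Rm=np.array([[np.cos(t),-np.sin(t)],[np.sin(t),np.cos(t)]])
for f,z in [((0,58.5),.03),((0,-58.5),.03),((15,75.5),.056),((-15,75.5),.056),((0,-90),.085)]:
    print(f,((proj('wrist',[*(c+Rm@np.array(f)/1000),z],pose)[0]-[200,40])*2).round(1))
print((proj('wrist',[.6038,-.2457,.081],pose)[0]-[200,40])*2)
E
```

```text
(array([ 0.50580653, -0.1736585 ,  0.15022882]), array([-179.96816631,   -0.69397438,   96.54585579])) [-0.53260817  0.36715547 -0.30022574] -0.00013826508181505627
(0, 58.5) [238.7 192.9]
(0, -58.5) [240.  428.5]
(15, 75.5) [276.5 154.3]
(-15, 75.5) [199.8 154.7]
(0, -90) [240.1 555.4]
[445.35712197 535.45093855]
```

View pics/w8.png

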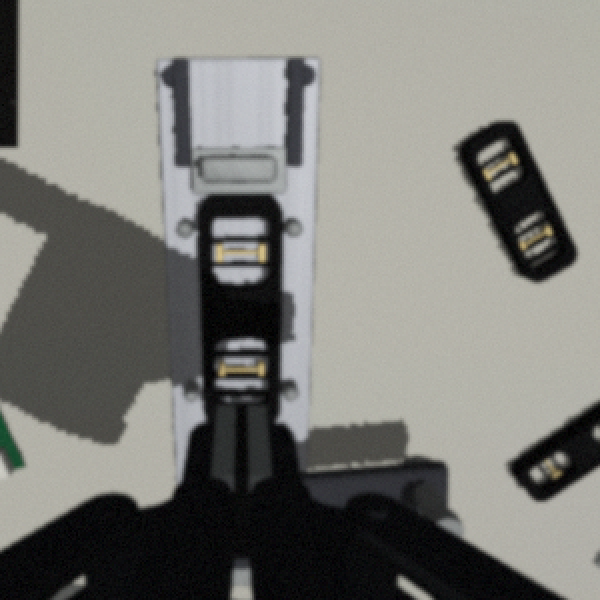

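The wrist view shows the jaw face against the part's end (crop row 193, as predicted) and the part between the pins. The knob is at (450,525). Next I go above the knob.

```bash
cat >> h.py <<'E'
def go(pos,rpy):
    s=state(); a=R.from_euler('xyz',s['eef_rot'],degrees=True); b=R.from_euler('xyz',rpy,degrees=True)
    print('at',s['eef_pos'].round(4),s['eef_rot'].round(2)); print('shift',((np.array(pos)-s['eef_pos'])/.06).round(3),'turn',((b*a.inv()).as_rotvec(degrees=True)/6).round(3))
E
python3 -c "
from h import *
go([.59,-.26,.155],[180,0,11.8])"
```

```text
at [ 0.5058 -0.1731  0.1502] [-179.96   -0.7    96.61]
shift [ 1.403 -1.449  0.08 ] turn [ -0.108   0.069 -14.134]
```

servo_tool(
  commands=[
    [[0.2,-0.15,0.08],[-0.01,0.01,-1.6],0.3],
    [[0.4,-0.3,0.08],[-0.02,0.01,-3.2],0.6],
    [[0.6,-0.45,0.08],[-0.04,0.02,-4.8],0.6],
    [[0.9,-0.65,0.08],[-0.05,0.03,-6.4],0.6],
    [[1.1,-0.8,0.08],[-0.06,0.04,-8],0.6],
    [[1.3,-0.95,0.08],[-0.07,0.05,-9.6],0.6],
    [[1.5,-1.1,0.08],[-0.09,0.05,-11.2],0.6],
    [[1.63,-1.21,0.08],[-0.1,0.06,-12.8],0.6],
    [[1.63,-1.21,0.08],[-0.11,0.07,-14.13],0.6],
    [[1.63,-1.21,0.08],[-0.11,0.07,-14.13],0.6],
    [[1.63,-1.21,0.08],[-0.11,0.07,-14.13],0.6],
  ],
)

```text
clock: 15.02
eef_pos: [0.6033, -0.2446, 0.1546]
eef_rot: [-180.0, 0.1, 12.0]
force: [0.2, 0.6, 0.6]
grip_width: 0.603
```

```bash
python3 - <<'E'
from h import *
s=state();pose=(s['eef_pos'],s['eef_rot']);p,d=capture('wrist');save('w9.png',p[100:400,170:470].repeat(2,0).repeat(2,1))
print(pose,s['grip_width'])
print((proj('wrist',[[.6038,-.2457,.081],[.5155,-.263,.085]],pose)-[170,100])*2)
E
```

```text
(array([ 0.60330673, -0.24457318,  0.15461521]), array([-1.79966368e+02,  5.63067616e-02,  1.20229380e+01])) 0.6027095731339708
[[307.63572417 227.80505419]
 [303.4450037  421.58594817]]
```

View pics/w9.png

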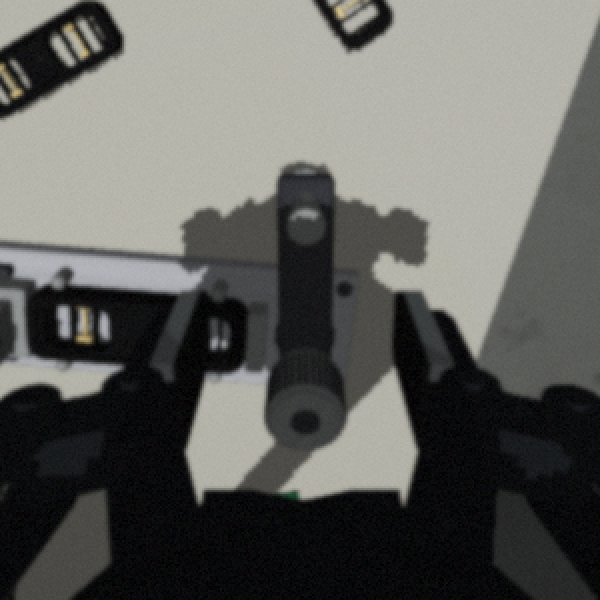

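```bash
python3 - <<'E'
from h import *
s=state();pose=(s['eef_pos'],s['eef_rot'])
q=onplane('wrist',np.array([[305,222]])/2+[170,100],.081,pose);n=onplane('wrist',np.array([[307,421]])/2+[170,100],.085,pose)
print(q,n,np.linalg.norm((q-n)[0,:2]),np.degrees(np.arctan2(*(q-n)[0,[1,0]])))
go([.6045,-.2448,.0665],[180,0,12])
E
```

```text
[[ 0.60603473 -0.24439065  0.081     ]] [[ 0.51613862 -0.2646356   0.085     ]] 0.09214753887294616 12.691504873210524
at [ 0.6034 -0.2448  0.1547] [-1.7998e+02  4.0000e-02  1.1980e+01]
shift [ 0.019 -0.    -1.471] turn [-0.003 -0.007  0.003]
```

servo_tool(
  commands=[
    [[0.02,0.01,-0.6],[0,0,0],0.6],
    [[0.02,0.01,-1.1],[0,0,0],0.6],
    [[0.02,0.01,-1.4],[0,0,0],0.6],
    [[0.02,0.01,-1.47],[0,0,0],0.6],
    [[0.02,0.01,-1.47],[0,0,0],0.1],
    [[0.02,0.01,-1.47],[0,0,0],0.1],
    [[0.02,0.01,-1.47],[0,0,0],0.1],
    [[0.02,0.01,-1.47],[0,0,0],0.1],
  ],
  newtons=20,
)

```text
clock: 16.08
eef_pos: [0.6057, -0.2448, 0.0676]
eef_rot: [179.9, -0.1, 12.0]
force: [1.5, -0.4, 1.6]
grip_width: 0.176
```

```bash
python3 - <<'E'
from h import *
s=state();p0=s['eef_pos'];y0=s['eef_rot'][2];n=np.array([.5157,-.2629]);v=p0[:2]-n;r=np.hypot(*v);a0=np.degrees(np.arctan2(v[1],v[0]));print(r,a0,y0)
for a in np.linspace(a0,94,18)[1:]:
    q=n+(r+( .0905-r)*(a-a0)/85)*np.array([np.cos(np.radians(a)),np.sin(np.radians(a))])
    print(((q-p0[:2])/.06).round(2),round((a-a0)/6,2))
E
```

```text
0.09176867214379353 11.379100286214866 11.982997811262605
[-0.03  0.13] 0.81
[-0.07  0.25] 1.62
[-0.13  0.37] 2.43
[-0.19  0.48] 3.24
[-0.26  0.59] 4.05
[-0.34  0.69] 4.86
[-0.43  0.78] 5.67
[-0.53  0.87] 6.48
[-0.63  0.94] 7.29
[-0.74  1.01] 8.1
[-0.85  1.07] 8.91
[-0.97  1.12] 9.72
[-1.1   1.16] 10.53
[-1.22  1.19] 11.34
[-1.35  1.2 ] 12.15
[-1.48  1.21] 12.96
[-1.6  1.2] 13.77
```

servo_tool(
  commands=[
    [[-0.03,0.13,0],[0,0,0.8],0.1],
    [[-0.07,0.25,0],[0,0,1.6],0.1],
    [[-0.13,0.37,0],[0,0,2.4],0.1],
    [[-0.19,0.48,0],[0,0,3.2],0.1],
    [[-0.26,0.59,0],[0,0,4.0],0.1],
    [[-0.34,0.69,0],[0,0,4.9],0.1],
    [[-0.43,0.78,0],[0,0,5.7],0.1],
    [[-0.53,0.87,0],[0,0,6.5],0.1],
    [[-0.63,0.94,0],[0,0,7.3],0.1],
    [[-0.74,1.01,0],[0,0,8.1],0.1],
    [[-0.85,1.07,0],[0,0,8.9],0.1],
    [[-0.97,1.12,0],[0,0,9.7],0.1],
    [[-1.1,1.16,0],[0,0,10.5],0.1],
    [[-1.22,1.19,0],[0,0,11.3],0.1],
    [[-1.35,1.2,0],[0,0,12.1],0.1],
    [[-1.48,1.21,0],[0,0,13.0],0.1],
    [[-1.6,1.2,0],[0,0,13.8],0.1],
    [[-1.6,1.2,0],[0,0,13.8],0.1],
  ],
)

```text
clock: 18.32
eef_pos: [0.5091, -0.1734, 0.0678]
eef_rot: [180.0, -0.0, 94.7]
force: [-2.3, -3.6, -1.0]
grip_width: 0.173
```

servo_tool(
  commands=[
    [[-0.03,0,0],[0,0,0.2],0.1],
    [[-0.06,0,0],[0,0,0.4],0.1],
    [[-0.09,0,0],[0,0,0.4],0.1],
    [[-0.1,0,0],[0,0,0.4],0.1],
    [[-0.1,0,0],[0,0,0.4],0.1],
  ],
)

```text
clock: 18.95
eef_pos: [0.5043, -0.1739, 0.0681]
eef_rot: [179.8, 0.0, 97.1]
force: [2.8, -4.1, -2.4]
grip_width: 0.172
```

servo_tool(
  commands=[
    [[-0.03,0,0],[0,0,0],0.1],
    [[-0.06,0,0],[0,0,0],0.1],
    [[-0.08,0,0],[0,0,0],0.1],
    [[-0.08,0,0],[0,0,0],0.1],
  ],
)

```text
clock: 19.45
eef_pos: [0.5026, -0.1745, 0.0687]
eef_rot: [179.5, 0.1, 97.1]
force: [7.2, -1.8, -2.4]
grip_width: 0.166
```

servo_tool(
  commands=[
    [[-0.04,0,0],[0,0,0],0.1],
    [[-0.08,0,0],[0,0,0],0.1],
    [[-0.08,0,0],[0,0,0],0.1],
  ],
)

```text
clock: 19.82
eef_pos: [0.5019, -0.1749, 0.0694]
eef_rot: [179.1, 0.3, 97.1]
force: [10.2, -1.2, -6.2]
grip_width: 0.172
```

The strap stalls against its stop at 10 N. Releasing the knob and rising.

servo_tool(
  commands=[
    [[0.03,0,0],[0,0,0],0.5],
    [[0.04,0,0],[0,0,0],0.5],
    [[0.04,0,0],[0,0,0],0.5],
    [[0.04,0,0.6],[0,0,0],0.6],
    [[0.04,0,1.3],[0,0,0],0.6],
    [[0.04,0,1.4],[0,0,0],0.6],
    [[0.04,0,1.4],[0,0,0],0.6],
  ],
)

```text
clock: 20.7
eef_pos: [0.5037, -0.1747, 0.1535]
eef_rot: [179.1, 0.3, 97.1]
force: [0.4, 0.0, -0.4]
grip_width: 0.599
```

```bash
python3 - <<'E'
from h import *
s=state();pose=(s['eef_pos'],s['eef_rot']);p,d=capture('wrist');save('w10.png',p[100:400,170:470].repeat(2,0).repeat(2,1))
print(pose,s['grip_width'],s['joint_pos'])
c=np.array([.505,-.1735]);t=np.radians(6.85);Rm=np.array([[np.cos(t),-np.sin(t)],[np.sin(t),np.cos(t)]])
print((proj('wrist',[[*c,.081],[*(c+Rm@[0,-.09]),.085]],pose)-[170,100])*2)
go([.516,-.2636,.15],[180,0,205])
E
```

```text
(array([ 0.50371119, -0.17469299,  0.15347835]), array([179.07364529,   0.25703483,  97.05810332])) 0.5985828797346381 [-23.8414376   18.55120359  98.81506232   0.28979064  61.70717016
 -31.03691014]
[[301.48122307 230.16624784]
 [300.66211177 424.20757128]]
at [ 0.5032 -0.1744  0.1526] [179.16   0.2   97.06]
shift [ 0.214 -1.486 -0.044] turn [-0.123  0.113 17.99 ]
```

View pics/w10.png

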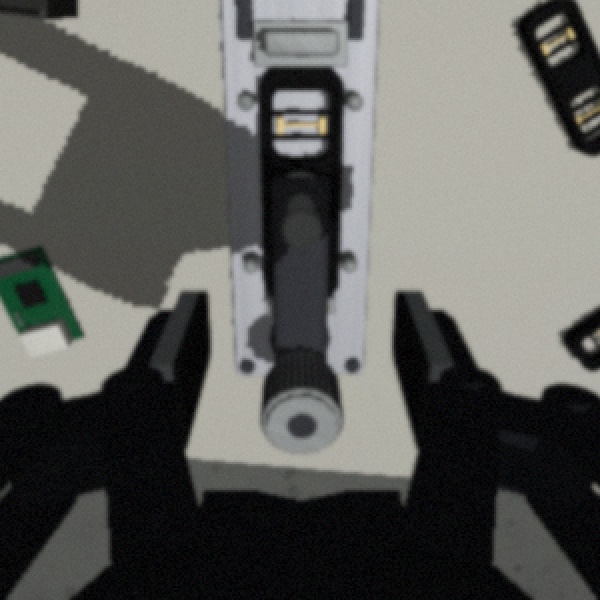

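The strap points straight along the fixture with the knob at (302,210) over the part's middle. The nut is at (301,425), within 1 px of prediction. Winding the wrist back over the nut.

servo_tool(
  commands=[
    [[0.02,-0.12,0],[-0.01,0.01,1.6],0.65],
    [[0.04,-0.24,0],[-0.02,0.02,3.2],0.65],
    [[0.06,-0.4,0],[-0.03,0.03,4.8],0.65],
    [[0.08,-0.55,0],[-0.04,0.04,6.4],0.65],
    [[0.1,-0.7,0],[-0.05,0.05,8],0.65],
    [[0.12,-0.85,0],[-0.06,0.06,9.6],0.65],
    [[0.14,-1.0,0],[-0.07,0.07,11.2],0.65],
    [[0.16,-1.15,0],[-0.08,0.08,12.8],0.65],
    [[0.18,-1.3,0],[-0.1,0.09,14.4],0.65],
    [[0.21,-1.48,0],[-0.11,0.1,16],0.65],
    [[0.21,-1.48,0],[-0.12,0.11,18],0.65],
    [[0.21,-1.48,0],[-0.12,0.11,18],0.65],
    [[0.21,-1.48,0],[-0.12,0.11,18],0.65],
  ],
)

```text
clock: 22.38
eef_pos: [0.5151, -0.2628, 0.1515]
eef_rot: [179.9, -0.1, -155.1]
force: [-0.4, 0.6, -0.3]
grip_width: 0.649
```

```bash
python3 - <<'E'
from h import *
s=state();pose=(s['eef_pos'],s['eef_rot']);p,d=capture('wrist');save('w11.png',p[100:400,170:470].repeat(2,0).repeat(2,1))
print(pose,s['grip_width'],s['joint_pos'])
print((proj('wrist',[[.5157,-.2629,.085]],pose)-[170,100])*2)
go([.5158,-.263,.066],[180,0,205])
E
```

```text
(array([ 0.51506853, -0.26277745,  0.15149147]), array([ 1.79864404e+02, -6.47413361e-02, -1.55087076e+02])) 0.6490254723283471 [-3.12287247e+01  2.24001534e+01  9.26338343e+01  2.40134974e-02
  6.51146855e+01 -1.46151705e+02]
[[295.15631885 235.91519932]]
at [ 0.5153 -0.2628  0.1518] [ 1.7989e+02 -5.0000e-02 -1.5507e+02]
shift [ 0.009 -0.003 -1.43 ] turn [-0.013 -0.015  0.011]
```

View pics/w11.png

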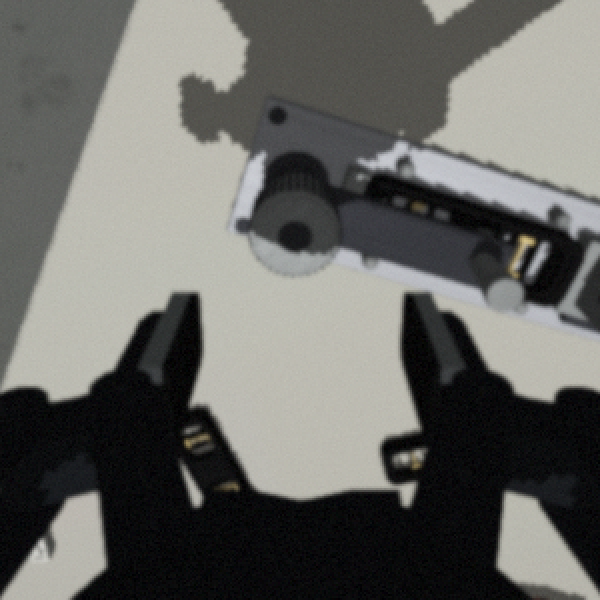

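servo_tool(
  commands=[
    [[0.01,0,-0.6],[0,0,0],0.65],
    [[0.01,0,-1.1],[0,0,0],0.65],
    [[0.01,0,-1.35],[0,0,0],0.65],
    [[0.01,0,-1.43],[0,0,0],0.65],
    [[0.01,0,-1.43],[0,0,0],0.65],
    [[0.01,0,-1.43],[0,0,0],0.3],
    [[0.01,0,-1.43],[0,0,0],0.3],
    [[0.01,0,-1.43],[0,0,0],0.3],
    [[0.01,0,-1.43],[0,0,0],0.3],
  ],
  newtons=50,
)

```text
clock: 23.55
eef_pos: [0.5171, -0.2642, 0.0676]
eef_rot: [-179.9, 0.1, -155.1]
force: [-0.4, -2.5, 6.0]
grip_width: 0.403
```

servo_tool(
  commands=[
    [[0,0,0],[0,0,-1],0.3],
    [[0,0,-0.005],[0,0,-2.5],0.3],
    [[0,0,-0.01],[0,0,-4],0.3],
    [[0,0,-0.015],[0,0,-5.5],0.3],
    [[0,0,-0.02],[0,0,-7],0.3],
    [[0,0,-0.025],[0,0,-8.5],0.3],
    [[0,0,-0.03],[0,0,-10],0.3],
    [[0,0,-0.033],[0,0,-11.5],0.3],
    [[0,0,-0.037],[0,0,-13],0.3],
    [[0,0,-0.04],[0,0,-14.5],0.3],
    [[0,0,-0.045],[0,0,-16],0.3],
    [[0,0,-0.05],[0,0,-17.5],0.3],
    [[0,0,-0.05],[0,0,-17.5],0.3],
  ],
)

```text
clock: 25.18
eef_pos: [0.5166, -0.2656, 0.0646]
eef_rot: [-179.8, 0.2, 99.9]
force: [-1.5, -6.0, -0.2]
grip_width: 0.402
```

```bash
python3 - <<'E'
from h import *
s=state();print(s)
E
```

```text
{'clock': 25.175, 'joint_pos': array([-31.22381418,  28.34074489,  97.69398308,  -0.30371619,
        53.98297298, -40.92289379]), 'qd': array([-0.0056358 , -0.00741252,  0.0940238 ,  0.04666104,  0.05377471,
       -2.20295075]), 'tau': array([  3.58238205, -50.67692757, -17.67494559,   1.63260218,
         0.42989594,   0.30404356]), 'eef_pos': array([ 0.51657706, -0.26561659,  0.06463255]), 'eef_rot': array([-1.79825455e+02,  1.73729629e-01,  9.98779754e+01]), 'force': array([-1.52547252, -6.03125653, -0.23177942]), 'wrist_torque': array([-0.93778914,  0.28561855, -0.0440982 ]), 'grip_width': 0.40224224264012903}
```

servo_tool(
  commands=[
    [[0,0,0],[0,0,-1],0.3],
    [[0,0,-0.005],[0,0,-2.5],0.3],
    [[0,0,-0.01],[0,0,-4],0.3],
    [[0,0,-0.015],[0,0,-5.5],0.3],
    [[0,0,-0.02],[0,0,-7],0.3],
    [[0,0,-0.025],[0,0,-8.5],0.3],
    [[0,0,-0.03],[0,0,-10],0.3],
    [[0,0,-0.033],[0,0,-11.5],0.3],
    [[0,0,-0.037],[0,0,-13],0.3],
    [[0,0,-0.04],[0,0,-14.5],0.3],
    [[0,0,-0.04],[0,0,-14.5],0.3],
  ],
)

```text
clock: 26.55
eef_pos: [0.5153, -0.2653, 0.0621]
eef_rot: [-179.8, 0.3, 13.0]
force: [-2.5, -0.8, 0.8]
grip_width: 0.403
```

```bash
python3 - <<'E'
from h import *
s=state();print(s['joint_pos'],s['wrist_torque'],s['force'],s['tau'])
p,d=capture('side');save('s12.png',cv2.resize(p[170:300,255:415],None,fx=4.6,fy=4.6,interpolation=cv2.INTER_CUBIC))
E
```

```text
[-3.13968268e+01  2.85803313e+01  9.77142495e+01 -2.94829571e-02
  5.40770682e+01  4.56544922e+01] [-0.29262488  0.52807098 -0.11581515] [-2.54599371 -0.82478303  0.76146088] [  1.43910069 -50.03518581 -19.21858549   0.73913477  -0.69475768
   0.44047952]
```

View pics/s12.png

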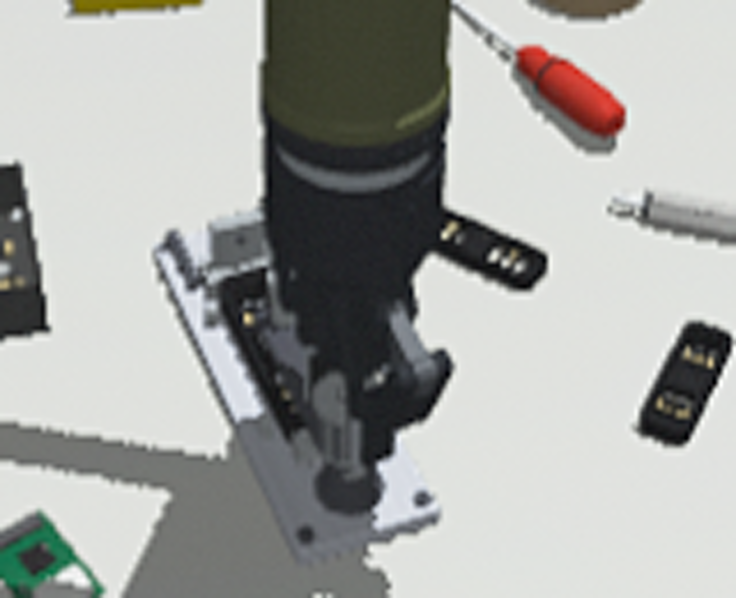

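servo_tool(
  commands=[
    [[0,0,0],[0,0,-1],0.3],
    [[0,0,-0.005],[0,0,-2],0.3],
    [[0,0,-0.01],[0,0,-3],0.3],
    [[0,0,-0.012],[0,0,-4],0.3],
    [[0,0,-0.012],[0,0,-4],0.3],
  ],
)

```text
clock: 27.22
eef_pos: [0.5152, -0.2649, 0.0614]
eef_rot: [-179.7, 0.3, -10.8]
force: [-1.2, 0.8, 1.8]
grip_width: 0.401
```

```bash
python3 - <<'E'
from h import *
s=state();print(s['joint_pos'],s['wrist_torque'],s['force'],s['tau'],s['grip_width'])
E
```

```text
[-31.47541229  28.61410047  97.79121657   0.17997231  53.97282078
  69.18091301] [0.00815536 0.18979531 0.07408271] [-1.21817186  0.79981784  1.77529757] [  0.15309274 -49.92805123 -18.66399944   0.28108955  -0.46904868
   0.40500127] 0.40100694464195774
```

servo_tool(
  commands=[
    [[0,0,0],[0,0,-1],0.3],
    [[0,0,-0.005],[0,0,-2],0.3],
    [[0,0,-0.008],[0,0,-3],0.3],
    [[0,0,-0.01],[0,0,-4],0.3],
    [[0,0,-0.01],[0,0,-4],0.3],
  ],
)

```text
clock: 27.85
eef_pos: [0.5161, -0.2649, 0.0613]
eef_rot: [-179.7, 0.2, -34.5]
force: [0.2, 0.1, 2.6]
grip_width: 0.402
```

```bash
python3 - <<'E'
from h import *
s=state();print(s['joint_pos'],s['wrist_torque'],s['force'],s['tau'],s['grip_width'])
E
```

```text
[-31.53012521  28.59245466  97.85242039   0.3663973   53.74399091
  92.71667531] [ 0.19042792 -0.00807795  0.74712614] [0.20872497 0.13759523 2.62579114] [ -1.08721163 -48.46453786 -17.23166764   0.28223539  -0.07524203
   1.04359835] 0.4017868534849205
```

servo_tool(
  commands=[
    [[0,0,0],[0,0,-1],0.3],
    [[0,0,0],[0,0,-2],0.3],
    [[0,0,0],[0,0,-2],0.3],
  ],
)

```text
clock: 28.22
eef_pos: [0.5136, -0.2622, 0.0612]
eef_rot: [-179.7, 0.6, -46.2]
force: [-4.1, 5.0, 7.2]
grip_width: 0.405
```

```bash
python3 - <<'E'
from h import *
s=state();print(s['joint_pos'][5],s['wrist_torque'],s['force'],s['tau'][5],s['grip_width'])
E
```

```text
104.44689006681912 [0.97868567 0.65571807 0.52560528] [-4.13872055  5.04699219  7.16396521] 0.7744201272726059 0.40450575314610066
```

Torque rose from about 0.1 to 0.75 N m after about 240° and the fingers began to slip, so the nut is at its stop. Releasing and checking.

servo_tool(
  commands=[
    [[0.02,-0.02,0],[0,0,0.5],0.65],
    [[0.03,-0.03,0],[0,0,0.5],0.65],
    [[0.03,-0.03,0],[0,0,0.5],0.65],
    [[0.03,-0.03,0.6],[0,0,0.5],0.65],
    [[0.03,-0.03,1.4],[0,0,0.5],0.65],
    [[0.03,-0.03,1.5],[0,0,0.5],0.65],
    [[0.03,-0.03,1.5],[0,0,0.5],0.65],
  ],
)

```text
clock: 29.1
eef_pos: [0.5156, -0.2641, 0.1515]
eef_rot: [-179.7, 0.5, -43.2]
force: [0.1, 0.4, -1.0]
grip_width: 0.652
```

```bash
python3 - <<'E'
from h import *
s=state();pose=(s['eef_pos'],s['eef_rot']);p,d=capture('wrist');save('w13.png',p[100:400,170:470].repeat(2,0).repeat(2,1))
print(pose,s['force'])
uv=proj('wrist',[[.5157,-.2629,.079]],pose)[0];print((uv-[170,100])*2)
u,v=uv.round().astype(int)
P=depthpts('wrist',[[u+i,v+j] for i in range(-18,19,3) for j in range(-18,19,3)],d,pose)
print(np.sort(P[:,2].round(4)))
p,d=capture('side');save('s13.png',cv2.resize(p[170:300,255:415],None,fx=4.6,fy=4.6,interpolation=cv2.INTER_CUBIC))
E
```

```text
(array([ 0.51558242, -0.26410464,  0.1514861 ]), array([-179.70853794,    0.51509178,  -43.24513751])) [ 0.06162299  0.38331479 -1.03750798]
[301.29659965 226.7041242 ]
[-0.0001  0.0002  0.0005  0.001   0.001   0.0012  0.013   0.0423  0.0444
  0.0452  0.0454  0.046   0.0461  0.0623  0.0694  0.0744  0.0755  0.0755
  0.0757  0.076   0.076   0.076   0.0762  0.0763  0.0764  0.0765  0.0767
  0.0767  0.0767  0.0767  0.0767  0.0768  0.0768  0.0769  0.077   0.077
  0.0771  0.0772  0.0773  0.0774  0.0775  0.0775  0.0777  0.0777  0.0777
  0.0777  0.0778  0.0778  0.0778  0.0779  0.078   0.078   0.0781  0.0781
  0.0781  0.0782  0.0782  0.0782  0.0783  0.0783  0.0784  0.0784  0.0784
  0.0784  0.0785  0.0785  0.0785  0.0785  0.0786  0.0786  0.0786  0.0786
  0.0786  0.0786  0.0786  0.0787  0.0787  0.0787  0.0788  0.0788  0.0788
  0.0788  0.0788  0.0788  0.0788  0.0788  0.0788  0.0788  0.0789  0.0789
  0.0789  0.079   0.079   0.079   0.079   0.079   0.079   0.079   0.0791
  0.0791  0.0791  0.0791  0.0791  0.0791  0.0791  0.0791  0.0792  0.0792
  0.0792  0.0792  0.0792  0.0792  0.0792  0.0793  0.0793  0.0794  0.0794
  0.0794  0.0794  0.0794  0.0794  0.0795  0.0795  0.0795  0.0795  0.0795
  0.0795  0.0795  0.0795  0.0795  0.0796  0.0796  0.0796  0.0796  0.0799
  0.0799  0.0799  0.0799  0.08    0.0801  0.0801  0.0801  0.0801  0.0801
  0.0801  0.0805  0.0811  0.0813  0.0813  0.0815  0.0817  0.0818  0.0819
  0.0821  0.0821  0.0822  0.0822  0.0824  0.0825  0.0826  0.0827  0.0827
  0.0827  0.0828  0.0828  0.0831  0.0831  0.0832  0.0833]
```

View pics/w13.png

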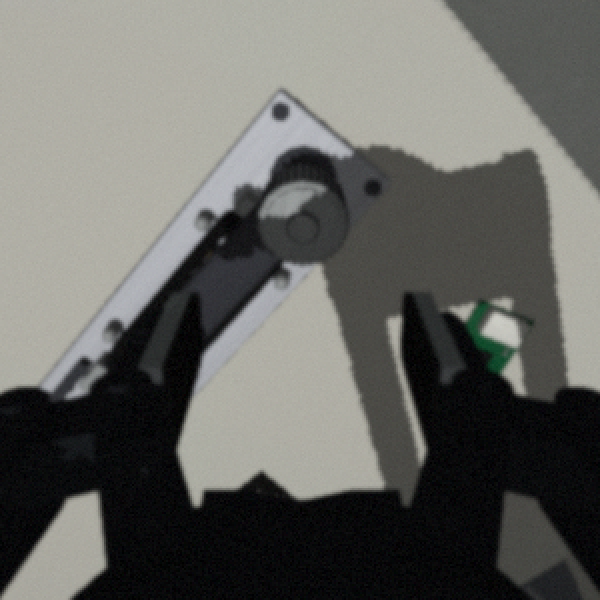

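View pics/s13.png

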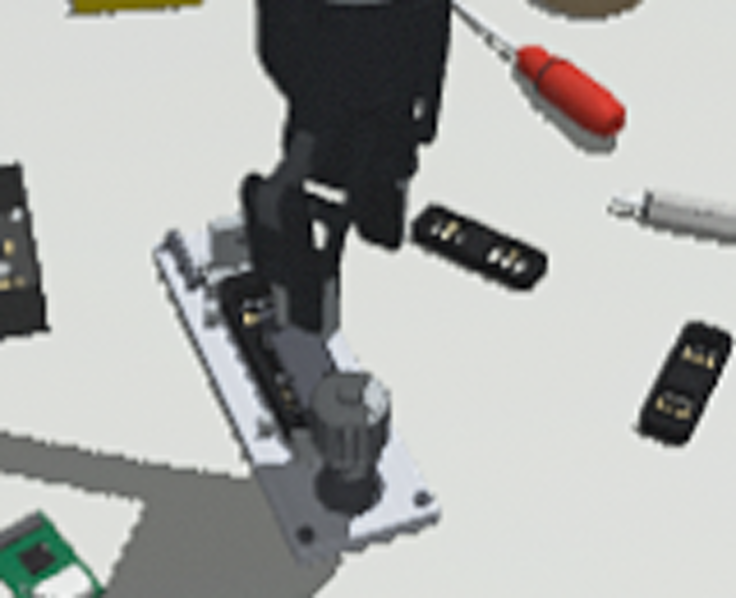

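Nut top reads 79 mm and the stud end 83 mm, as expected when tight. One regrasp with a fresh turn will confirm the stop.

servo_tool(
  commands=[
    [[0,0,0],[0.03,0.06,1.7],0.65],
    [[0,0,0],[0.03,0.06,3.4],0.65],
    [[0,0,0],[0.03,0.06,5.1],0.65],
    [[0,0,0],[0.03,0.06,6.8],0.65],
    [[0,0,-0.4],[0.03,0.06,8.5],0.65],
    [[0,0,-0.9],[0.03,0.06,10],0.65],
    [[0,0,-1.3],[0.03,0.06,10],0.65],
    [[0,0,-1.5],[0.03,0.06,10],0.65],
    [[0,0,-1.5],[0.03,0.06,10],0.65],
    [[0,0,-1.5],[0.03,0.06,10],0.3],
    [[0,0,-1.5],[0.03,0.06,10],0.3],
    [[0,0,-1.5],[0.03,0.06,10],0.3],
    [[0,0,-1.5],[0.03,0.06,10],0.3],
  ],
  newtons=60,
)

```text
clock: 30.82
eef_pos: [0.5154, -0.265, 0.061]
eef_rot: [-179.9, 1.0, 16.8]
force: [-0.6, -5.5, 2.1]
grip_width: 0.399
```

```bash
python3 - <<'E'
from h import *
s=state();print(s['joint_pos'][5],s['wrist_torque'],s['force'],s['tau'][5],s['grip_width'])
E
```

```text
42.737362636696645 [-0.84382592  0.12139967 -0.02660811] [-0.61992485 -5.52851519  2.07740707] -0.03171514836139977 0.3994852672320523
```

servo_tool(
  commands=[
    [[0,0,0],[0,0,-0.5],0.3],
    [[0,0,0],[0,0,-1],0.3],
    [[0,0,0],[0,0,-1],0.3],
  ],
)

```text
clock: 31.2
eef_pos: [0.5163, -0.2648, 0.0611]
eef_rot: [-179.9, 0.9, 10.9]
force: [2.8, -1.5, -4.7]
grip_width: 0.401
```

```bash
python3 - <<'E'
from h import *
s=state();print(s['joint_pos'][5],s['wrist_torque'],s['force'],s['tau'][5],s['grip_width'])
E
```

```text
48.51273596691203 [-6.21019671e-04 -5.85224187e-01  9.66380327e-01] [ 2.76961941 -1.50343278 -4.73596711] 1.1023527011275291 0.40129738048652047
```

Within 6° the torque jumped to 0.97 N m, so the nut is at its hard stop. Releasing and clearing away for final views.

servo_tool(
  commands=[
    [[0,0,0],[0,0,0],0.65],
    [[0,0,0],[0,0,0],0.65],
    [[0,0,0],[0,0,0],0.65],
    [[0,0,0.6],[0,0,0],0.65],
    [[0,0,1.5],[0,0,0],0.65],
    [[0,0,2.4],[0,0,0],0.65],
    [[-0.5,-0.5,3],[0,0,0],0.65],
    [[-1,-1.2,3],[0,0,0],0.65],
    [[-1.2,-2,3],[0,0,0],0.65],
    [[-1.2,-2.5,3],[0,0,0],0.65],
    [[-1.2,-2.5,3],[0,0,0],0.65],
  ],
)

```text
clock: 32.58
eef_pos: [0.4436, -0.4169, 0.2409]
eef_rot: [-179.9, 0.9, 10.7]
force: [0.6, 0.4, 1.1]
grip_width: 0.653
```

```bash
python3 - <<'E'
from h import *
s=state();print(s['eef_pos'],s['force'],s['clock'])
p,d=capture('top');save('t14.png',cv2.resize(p[150:270,290:430],None,fx=5,fy=5,interpolation=cv2.INTER_CUBIC))
save('t14f.png',p)
k=onplane('top',[[0,0]],.07)
q,e=capture('side');save('s14.png',cv2.resize(q[170:300,255:415],None,fx=4.6,fy=4.6,interpolation=cv2.INTER_CUBIC))
c=np.array([.505,-.1735]);t=np.radians(6.85);Rm=np.array([[np.cos(t),-np.sin(t)],[np.sin(t),np.cos(t)]])
for f,z in [((0,0),.074),((0,-90),.079),((0,58.5),.03),((0,-58.5),.03),((0,70.5),.056)]:
    P=[*(c+Rm@np.array(f)/1000),z]; print(f,((proj('top',P)[0]-[290,150])*5).round(),((proj('side',P)[0]-[255,170])*4.6).round())
E
```

```text
[ 0.44362977 -0.41692818  0.2408987 ] [0.60622361 0.43908414 1.07811835] 32.575
(0, 0) [423. 352.] [278. 271.]
(0, -90) [607. 326.] [346. 388.]
(0, 58.5) [295. 373.] [242. 262.]
(0, -58.5) [521. 341.] [321. 413.]
(0, 70.5) [276. 374.] [233. 213.]
```

View pics/t14.png

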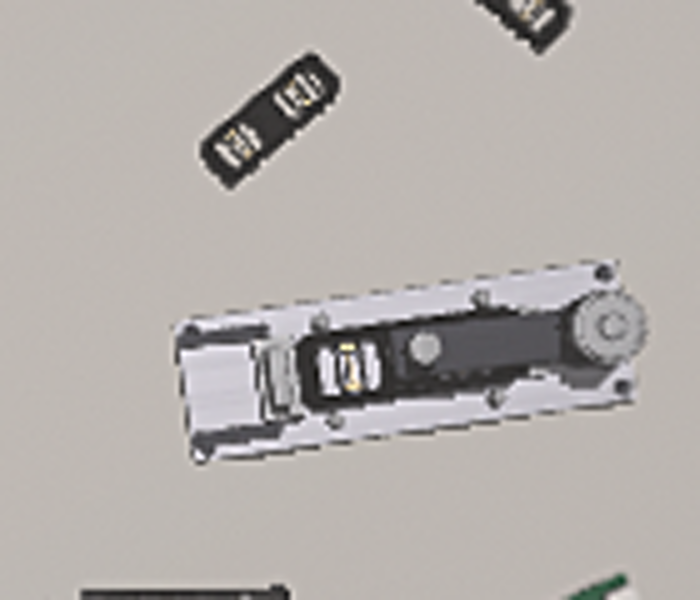

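View pics/s14.png

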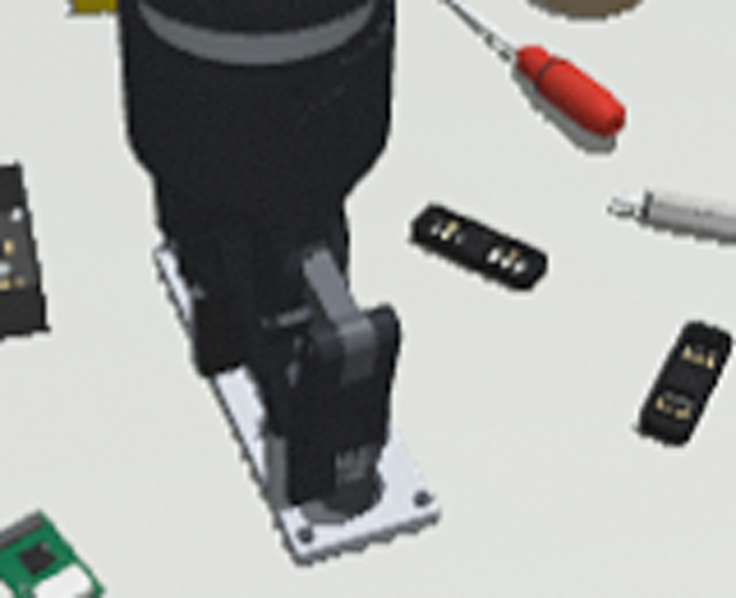

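View pics/t14f.png

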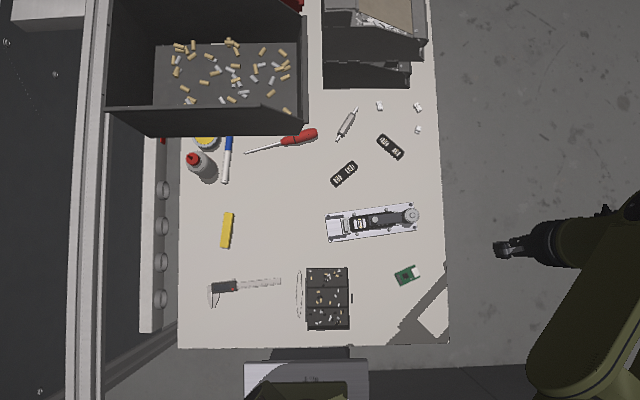

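Top view: the knob is at (426,348) and the nut at (611,325) in the crop, the jaw is on the part at col 297, and the box and board have not moved. The strap direction reads about 0.9° off, within pixel noise. I'll check it once more from close up, in case the nut dragged it.

```bash
python3 -c "
from h import *
go([.5045,-.1745,.17],[180,0,96.85])"
```

```text
at [ 0.4438 -0.4142  0.2407] [-179.8     0.95   10.84]
shift [ 1.012  3.995 -1.179] turn [ 0.119 -0.132 14.334]
```

servo_tool(
  commands=[
    [[0.2,0.5,0],[0.01,-0.01,1.5],0.65],
    [[0.4,1.1,0],[0.02,-0.02,3],0.65],
    [[0.6,1.7,0],[0.04,-0.04,4.5],0.65],
    [[0.7,2.3,0],[0.05,-0.05,6],0.65],
    [[0.8,2.9,0],[0.06,-0.06,7.5],0.65],
    [[0.9,3.4,0],[0.07,-0.08,9],0.65],
    [[1,4,0],[0.08,-0.1,10.5],0.65],
    [[1.01,4,-0.5],[0.1,-0.11,12],0.65],
    [[1.01,4,-1],[0.11,-0.12,13.5],0.65],
    [[1.01,4,-1.18],[0.12,-0.13,14.33],0.65],
    [[1.01,4,-1.18],[0.12,-0.13,14.33],0.65],
    [[1.01,4,-1.18],[0.12,-0.13,14.33],0.65],
  ],
)

```text
clock: 34.17
eef_pos: [0.5046, -0.1736, 0.1706]
eef_rot: [180.0, 0.0, 96.8]
force: [-0.1, 0.5, -0.7]
grip_width: 0.646
```

```bash
python3 - <<'E'
from h import *
s=state();pose=(s['eef_pos'],s['eef_rot']);p,d=capture('wrist');save('w15.png',cv2.convertScaleAbs(p[70:370,170:470],alpha=1.8).repeat(2,0).repeat(2,1))
print(pose,s['force'])
c=np.array([.505,-.1735]);t=np.radians(6.85);Rm=np.array([[np.cos(t),-np.sin(t)],[np.sin(t),np.cos(t)]])
for f,z in [((0,0),.074),((0,-90),.079),((13,0),.044),((-13,0),.044),((13,-60),.044),((-13,-60),.044),((25.5,42),.026),((-25.5,42),.026),((25.5,-42),.026),((-25.5,-42),.026)]:
    print(f,((proj('wrist',[*(c+Rm@np.array(f)/1000),z],pose)[0]-[170,70])*2).round(1))
E
```

```text
(array([ 0.50462724, -0.1736398 ,  0.17059634]), array([1.79970625e+02, 1.75739375e-02, 9.67910598e+01])) [-0.08230416  0.47208284 -0.72657766]
(0, 0) [301.6 272.5]
(0, -90) [301.6 453.5]
(13, 0) [328.3 251.7]
(-13, 0) [274.7 251.7]
(13, -60) [326.6 361.9]
(-13, -60) [276.5 362. ]
(25.5, 42) [353.3 159.3]
(-25.5, 42) [249.7 159.4]
(25.5, -42) [348.8 315.9]
(-25.5, -42) [254.2 316. ]
```

View pics/w15.png

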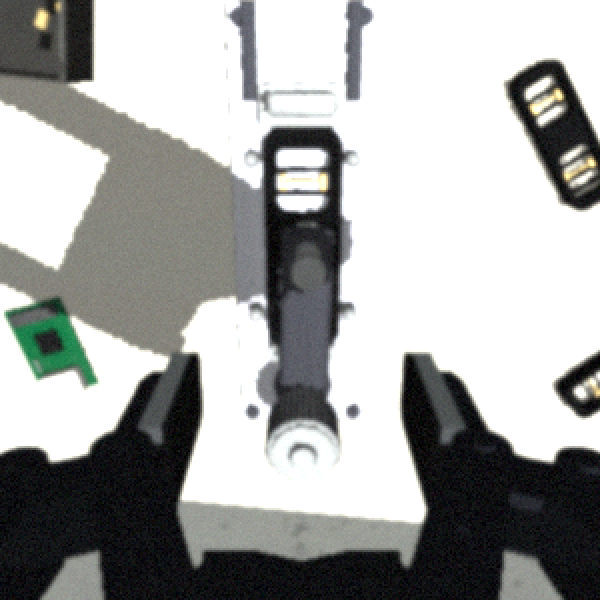

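The knob now appears at about (308,265), whereas the zero position predicts x=301.6, so tightening may have dragged the strap a degree or two. Measuring by the strap's edges.

```bash
python3 - <<'E'
from h import *
s=state();pose=(s['eef_pos'],s['eef_rot']);p,d=capture('wrist')
c=np.array([.505,-.1735]);t=np.radians(6.85);Rm=np.array([[np.cos(t),-np.sin(t)],[np.sin(t),np.cos(t)]])
# strap top pixels by depth: z in .039-.05
vv,uu=np.mgrid[150:300,270:380]; uv=np.c_[uu.ravel(),vv.ravel()]
P=depthpts('wrist',uv,d,pose); F=(P[:,:2]-c)@Rm
pts={}
for nm,lo,hi in [('strap',.038,.050),('knob',.066,.083)]:
    k=(P[:,2]>lo)&(P[:,2]<hi)&(np.abs(F[:,0])<.03)
    if nm=='strap':
        rows=[]
        for y in np.arange(-65,-14,4):
            kk=k&(abs(F[:,1]*1000-y)<2.5)
            if kk.sum()>5: x=F[kk,0]*1000; rows.append((y,x.min(),x.max(),(np.percentile(x,3)+np.percentile(x,97))/2,np.median(P[kk,2])))
        for r in rows: print(np.round(r,3))
        r=np.array(rows);a=np.polyfit(r[:,0],r[:,3],1);print('slope deg',np.degrees(np.arctan(a[0])),'x at -90',np.polyval(a,-90))
    else:
        kk=k&(F[:,1]>-.02); print('knob',np.median(F[kk],0)*1000,F[kk].min(0)*1000,F[kk].max(0)*1000,kk.sum())
        kk=k&(F[:,1]<-.06); print('nut',np.median(F[kk],0)*1000,F[kk].min(0)*1000,F[kk].max(0)*1000,kk.sum())
im=p[120:260,270:370]; save('w16.png',cv2.resize(cv2.convertScaleAbs(im,alpha=2.5),None,fx=4.2,fy=4.2,interpolation=cv2.INTER_CUBIC))
E
```

```text
[-6.5000e+01 -1.1068e+01  1.3068e+01  1.0270e+00  4.5000e-02]
[-6.1000e+01 -1.1015e+01  1.4110e+01  1.0890e+00  4.5000e-02]
[-5.7000e+01 -1.0931e+01  1.4009e+01  1.0240e+00  4.5000e-02]
[-5.3000e+01 -1.0908e+01  1.3943e+01  1.0580e+00  4.5000e-02]
[-4.9000e+01 -1.0840e+01  1.3849e+01  1.5190e+00  4.5000e-02]
[-45.    -10.859  13.828   1.498   0.045]
[-41.    -10.745  13.733   1.454   0.045]
[-37.    -10.725  14.715   1.503   0.045]
[-33.    -10.667  14.689   1.989   0.045]
[-29.    -10.65   14.635   1.966   0.045]
[-25.    -10.57   14.52    1.991   0.045]
[-21.    -10.57   14.413   1.785   0.045]
[-17.    -10.524  14.379   1.917   0.045]
slope deg 1.286964195551224 x at -90 0.423709871994534
knob [2.94895198 0.850224  ] [-4.95275418 -7.77088965] [10.17587082  7.38153205] 274
nut [  0.38207522 -81.73657414] [-18.11027286 -95.7023639 ] [ 18.7858623  -72.06607195] 855
```

View pics/w16.png

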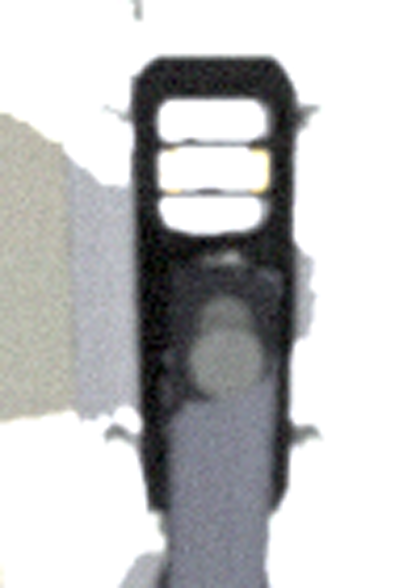

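The strap sits about 1.3–1.6° (2–2.5 mm at the knob) off its stop, dragged by the tightening nut. I'll pinch the knob again and press it back to the stop.

servo_tool(
  commands=[
    [[0.04,0,-0.6],[0,0,0],0.5],
    [[0.04,0,-1.2],[0,0,0],0.5],
    [[0.04,0,-1.7],[0,0,0],0.5],
    [[0.04,0,-1.82],[0,0,0],0.5],
    [[0.04,0,-1.82],[0,0,0],0.5],
    [[0.04,0,-1.82],[0,0,0],0.1],
    [[0.04,0,-1.82],[0,0,0],0.1],
    [[0.04,0,-1.82],[0,0,0],0.1],
    [[0.04,0,-1.82],[0,0,0],0.1],
  ],
  newtons=25,
)

```text
clock: 35.4
eef_pos: [0.5081, -0.1744, 0.0625]
eef_rot: [179.8, 0.1, 96.8]
force: [-0.0, 0.5, 4.3]
grip_width: 0.168
```

servo_tool(
  commands=[
    [[-0.03,0,0],[0,0,0],0.1],
    [[-0.06,0,0],[0,0,0],0.1],
    [[-0.08,0,0],[0,0,0],0.1],
    [[-0.08,0,0],[0,0,0],0.1],
  ],
)

```text
clock: 35.9
eef_pos: [0.5052, -0.1748, 0.0629]
eef_rot: [179.6, 0.2, 96.8]
force: [6.1, 0.0, 1.5]
grip_width: 0.167
```

servo_tool(
  commands=[
    [[-0.04,0,0],[0,0,0],0.1],
    [[-0.08,0,0],[0,0,0],0.1],
    [[-0.08,0,0],[0,0,0],0.1],
    [[-0.08,0,0],[0,0,0],0.1],
  ],
)

```text
clock: 36.4
eef_pos: [0.5035, -0.1753, 0.0634]
eef_rot: [179.3, 0.3, 96.8]
force: [8.6, 2.3, 0.1]
grip_width: 0.168
```

servo_tool(
  commands=[
    [[-0.05,0,0],[0,0,0],0.1],
    [[-0.1,0,0],[0,0,0],0.1],
    [[-0.1,0,0],[0,0,0],0.1],
    [[-0.1,0,0],[0,0,0],0.1],
  ],
)

```text
clock: 36.9
eef_pos: [0.5017, -0.1755, 0.0638]
eef_rot: [178.9, 0.4, 96.8]
force: [10.3, 3.6, -2.8]
grip_width: 0.17
```

servo_tool(
  commands=[
    [[-0.02,0,0],[0,0,0],0.5],
    [[-0.02,0,0],[0,0,0],0.5],
    [[0.02,0,0],[0,0,0],0.5],
    [[0.04,0,0.6],[0,0,0],0.6],
    [[0.04,0,1.3],[0.08,0,0],0.6],
    [[0.05,0.01,1.8],[0.18,0,0],0.6],
    [[0.05,0.01,1.8],[0.18,0,0],0.6],
  ],
)

```text
clock: 37.78
eef_pos: [0.506, -0.1759, 0.1743]
eef_rot: [178.5, -0.5, 96.7]
force: [0.4, -0.3, -1.6]
grip_width: 0.597
```

```bash
cat > chk.py <<'E'
from h import *
s=state();pose=(s['eef_pos'],s['eef_rot']);p,d=capture('wrist');print(pose)
c=np.array([.505,-.1735]);t=np.radians(6.85);Rm=np.array([[np.cos(t),-np.sin(t)],[np.sin(t),np.cos(t)]])
vv,uu=np.mgrid[150:300,270:380]; uv=np.c_[uu.ravel(),vv.ravel()]
P=depthpts('wrist',uv,d,pose); F=(P[:,:2]-c)@Rm
k=(P[:,2]>.038)&(P[:,2]<.05)&(np.abs(F[:,0])<.03); r=[]
for y in np.arange(-65,-14,4):
    kk=k&(abs(F[:,1]*1000-y)<2.5)
    if kk.sum()>5: x=F[kk,0]*1000; r.append((y,x.min(),x.max()))
r=np.array(r)
for j in (1,2): print('edge deg',np.degrees(np.arctan(np.polyfit(r[:,0],r[:,j],1)[0])))
print('mid at end',(r[-1,1]+r[-1,2])/2,'mid near',(r[0,1]+r[0,2])/2)
k=(P[:,2]>.066)&(P[:,2]<.083)
kk=k&(abs(F[:,1])<.02)&(abs(F[:,0])<.03); print('knob',np.median(F[kk],0)*1000)
kk=k&(F[:,1]<-.06)&(abs(F[:,0])<.03); print('nut x range',F[kk,0].min()*1000,F[kk,0].max()*1000, 'z',np.median(P[kk,2]))
# plate edges at z .012 and part
k=(P[:,2]>.024)&(P[:,2]<.034)&(abs(F[:,0])<.022)&(F[:,1]>.012)&(F[:,1]<.055);print('part x',F[k,0].min()*1000,F[k,0].max()*1000)
import sys
save(sys.argv[1],cv2.resize(cv2.convertScaleAbs(p[70:300,250:390],alpha=1.6),None,fx=2.6,fy=2.6,interpolation=cv2.INTER_CUBIC))
E
python3 chk.py w17.png
```

```text
(array([ 0.50602823, -0.17585806,  0.17428071]), array([178.50148285,  -0.5345637 ,  96.7401468 ]))
edge deg -0.35341843469746725
edge deg -0.40021259349095295
mid at end -0.28468425003185427 mid near -0.08066834287006763
knob [-0.52296829  0.67163696]
nut x range -17.993842553454098 18.587668543909718 z 0.07800154160659295
part x -18.977512292321375 19.40155491230772
```

View pics/w17.png

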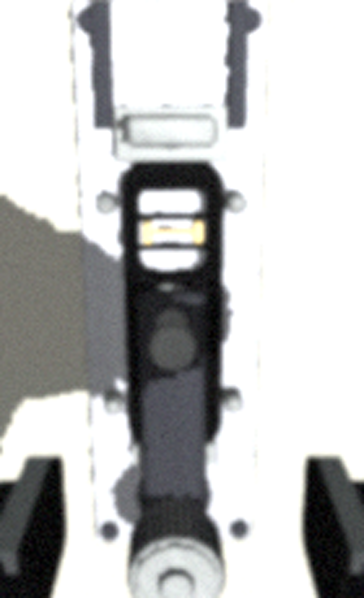

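The strap is back on its stop (edge angle about -0.4°, knob at x=-0.5 mm), and the part still lies between its pins. One last check of the jaw contact.

```bash
python3 - <<'E'
from h import *
s=state();pose=(s['eef_pos'],s['eef_rot']);p,d=capture('wrist')
c=np.array([.505,-.1735]);t=np.radians(6.85);Rm=np.array([[np.cos(t),-np.sin(t)],[np.sin(t),np.cos(t)]])
for y in np.arange(50,76,2): 
    q=proj('wrist',[[*(c+Rm@np.array([x,y])/1000),.028] for x in (-11,0,11)],pose).round().astype(int)
    P=depthpts('wrist',q,d,pose); print(y,((P[:,:2]-c)@Rm*1000)[:,1].round(1),(P[:,2]*1000).round(1),[int(p[v,u].max()) for u,v in q])
save('w18.png',cv2.resize(p[110:150,280:360],None,fx=9,fy=9,interpolation=cv2.INTER_CUBIC))
E
```

```text
50 [50.4 50.4 50.4] [27.9 28.2 29. ] [14, 13, 13]
52 [52.7 52.3 52.5] [31.4 28.7 30.5] [16, 10, 15]
54 [54.4 54.4 54.3] [29.5 30.7 29.2] [12, 14, 20]
56 [56.3 56.3 56.2] [29.6 30.1 30.1] [24, 18, 18]
58 [57.9 57.9 57.7] [26.9 26.9 24.4] [73, 73, 72]
60 [59.9 59.8 59.7] [28.1 27.4 26.5] [151, 154, 152]
62 [61.8 61.7 61.7] [27.3 26.6 26.9] [156, 156, 164]
64 [65.3 65.1 65.1] [57.3 54.4 55. ] [124, 113, 133]
66 [67.  67.8 67.8] [56.3 56.8 57.6] [133, 151, 159]
68 [69.4 69.4 69.4] [55.6 55.2 56.5] [147, 158, 162]
70 [71.1 71.1 71.1] [56.8 56.8 55.8] [156, 164, 161]
72 [72.8 72.7 72.8] [55.8 56.  57.1] [156, 163, 157]
74 [74.4 74.4 74.4] [55.7 55.3 55.6] [118, 122, 122]
```

View pics/w18.png

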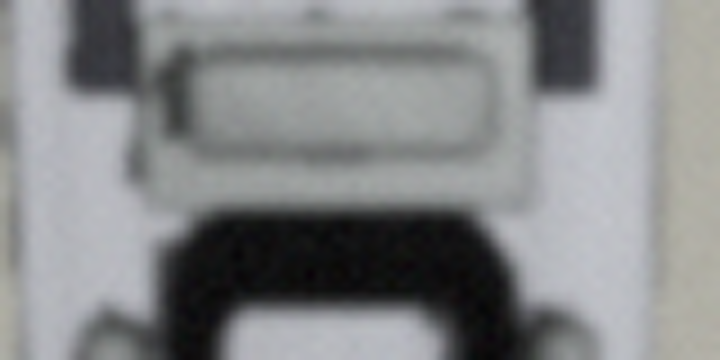

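The jaw block meets the part's end at row 208 with no gap, at fixture y≈58.5 mm as required. Handing in.

```bash
python3 -c "
from h import *
print(finish_job())"
```

```text
the job is handed in; nothing more can be done
None
```

The grille part is clamped in the fixture as asked, and the job is handed in. The last clock reading was 37.8 s, before the final pictures, against the 72 s limit.

- **Part and jaw:** I laid the large grille flat between the four pins and pushed the jaw until the part stalled on the fixed stop at 15 N. My last view showed no gap between the jaw and the part, with the contact near fixture y = 58.5 mm.
- **Strap:** I swung it to its stop, stalling at 10 N.
- **Nut:** I turned it clockwise about 240°, until the torque jumped from about 0.1 to 0.75 N m. A fresh grip met about 1 N m within 6°. Its top reads 78–79 mm, against about 79 mm expected when tight.
- **Check that disagreed:** after tightening, the strap was about 1.3–1.6° off its stop, dragged by the nut. I pressed the knob back with the nut already tight, and the strap then read about -0.4°, which is within measuring error of the stop. I did not test the nut's torque again after that, only its height.
- **Rest of the scene:** the yellow box and the circuit board looked unmoved in the full top view taken before that last knob correction. The gripper was open and clear of everything at hand-in.

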